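Pack the gift crate and hold its lid over it for the card

TASK

Finish packing the little wooden gift crate: stand the olive jar and the salt shaker upright in the two empty compartments, each in the one it fits, right down on the floor, and let go of them. Then take the crate's lid by its bar handle, bring it across, and finish while still holding it still and level squarely over the crate, in line with it, its battens one to three centimetres above the tops of the end boards, so that I can slip the card in. The lid must not touch the crate or the things in it at any time; do not knock over or push the crate, the two cruets or the things already packed.

Things in the scene. Friction and masses are not known exactly. Their poses are not given: they have to be found in the camera images.
- crate: Loose open-sided pale wooden crate on the robot's left, 84 (x) x 231 (y, long axis) x 130 mm, 1 kg. Origin: centre of its underside. End boards 10 mm thick, 130 mm high; long sides are low slats, tops 44 mm up; floor 8 mm, inside width 69 mm. 3 mm partitions, 42 mm high, make 4 compartments along y, from -y: 47 mm (spice jar), 68 (empty), 51 (empty), 36 (dropper bottle)
- cell_olive (a point): centre of the floor of the empty 68 mm compartment (crate frame 0, -0.0215, 0.008); axes as the crate
- cell_salt (a point): centre of the floor of the empty 51 mm compartment (crate frame 0, 0.041, 0.008); axes as the crate
- cell_nutmeg (a point): centre of the floor of the spice jar's compartment (crate frame 0, -0.082, 0.008); axes as the crate
- cell_bitters (a point): centre of the floor of the dropper bottle's compartment (crate frame 0, 0.0875, 0.008); axes as the crate
- crate_top (a point): centre of the level of the end boards' tops (crate frame 0, 0, 0.130); axes as the crate. The lid belongs with its long axis along this y (either way round). Over the worktop a wall cabinet overhangs from x = 0.58 on, its underside 0.47 m up: keep wrist and arm clear of it.
- lid_grip (a point): centre of the lid's dark bar handle, 14 (lid x) x 112 (lid y) x 16 mm high, underside 27 mm above the board, brass posts at y = +-0.042; grip across the 14 mm. Axes as the lid: pale board 84 x 231 (y) x 9 mm, 0.28 kg, loose on the worktop on the robot's right on its 10 mm battens: board top 19 mm, this point 54 mm above the worktop
- lid_foot (a point): centre of the lid at the level of the undersides of its two battens, its lowest parts (62 x 11 x 10 mm, across the lid at y = +-0.0965, so that they drop between the crate's end boards), 54 mm straight below lid_grip; axes as the lid
- olive_mid (a point): centre, half-way up, of the olive jar to be packed: round glass jar with green label and grey lid, 63 mm diameter, 110 mm tall, 0.32 kg nominal, upright on the worktop in front of the robot, right of the two cruets; 52 mm across at the foot, widening to 61 mm at 72 mm up, lid 59 mm across
- salt_mid (a point): centre, half-way up, of the salt shaker to be packed: glass body with grey metal top, 44 mm diameter, 90 mm tall (rounded foot 30 mm across, widest 30 mm up, metal cap 34 mm across from 66 to 78 mm up, domed above), 0.1 kg nominal, upright on the worktop near the olive jar
- nutmeg_mid (a point): centre, half-way up, of the spice jar already in the crate: dark cap, green label, 44 mm diameter, 105 mm tall (its top 113 mm above the worktop)
- bitters_mid (a point): centre, half-way up, of the amber dropper bottle with black dropper already in the crate: 33 mm diameter, 102 mm tall
- cruet_dark: bystander: dark glass cruet with clear stopper, 53 mm diameter, 162 mm tall, loose, standing with the other cruet between the crate and the lid; origin at the centre of its underside
- cruet_tan: bystander: the same in tan
Not all that is in view belongs to the job. What is shaped like the part that bears olive_mid but orange is not meant.

How it is judged (in metres and radians):
On the way:
1. the olive jar and the salt shaker stand upright on the floor of their compartments, let go, with the spice jar and dropper bottle still in theirs, while the lid still lies on the worktop (y of olive_mid in the frame of cell_olive between -0.009 and 0.009 m and x of olive_mid in the frame of cell_olive between -0.02 and 0.02 m and z of olive_mid in the frame of cell_olive between 0.05 and 0.06 m and angle between each of olive_mid, salt_mid, nutmeg_mid, bitters_mid's own z axis and vertical below 0.1 rad and y of salt_mid in the frame of cell_salt between -0.009 and 0.009 m and x of salt_mid in the frame of cell_salt between -0.02 and 0.02 m and z of salt_mid in the frame of cell_salt between 0.04 and 0.05 m and y of nutmeg_mid in the frame of cell_nutmeg between -0.009 and 0.009 m and x of nutmeg_mid in the frame of cell_nutmeg between -0.02 and 0.02 m and z of nutmeg_mid in the frame of cell_nutmeg between 0.0475 and 0.0575 m and y of bitters_mid in the frame of cell_bitters between -0.009 and 0.009 m and x of bitters_mid in the frame of cell_bitters between -0.02 and 0.02 m and z of bitters_mid in the frame of cell_bitters between 0.046 and 0.056 m and contact force between each of olive, salt and the fingers below 0.2 N and height (world z) of lid_grip below 0.07 m), for 0.2 s.
At the end, for the whole second after the job is handed in: Lid held in the fingers, still, touching nothing else: centre within 8 mm of the crate's along and across, batten undersides 6 to 34 mm above the end boards' tops, level and in line within 0.08 rad; all four items upright (0.1 rad) on the floor of their own compartments, let go (y of olive_mid in the frame of cell_olive between -0.009 and 0.009 m and x of olive_mid in the frame of cell_olive between -0.02 and 0.02 m and z of olive_mid in the frame of cell_olive between 0.05 and 0.06 m and angle between each of olive_mid, salt_mid, nutmeg_mid, bitters_mid's own z axis and vertical below 0.1 rad and y of salt_mid in the frame of cell_salt between -0.009 and 0.009 m and x of salt_mid in the frame of cell_salt between -0.02 and 0.02 m and z of salt_mid in the frame of cell_salt between 0.04 and 0.05 m and y of nutmeg_mid in the frame of cell_nutmeg between -0.009 and 0.009 m and x of nutmeg_mid in the frame of cell_nutmeg between -0.02 and 0.02 m and z of nutmeg_mid in the frame of cell_nutmeg between 0.0475 and 0.0575 m and y of bitters_mid in the frame of cell_bitters between -0.009 and 0.009 m and x of bitters_mid in the frame of cell_bitters between -0.02 and 0.02 m and z of bitters_mid in the frame of cell_bitters between 0.046 and 0.056 m and contact force between each of olive, salt and the fingers below 0.2 N and x of lid_foot in the frame of crate_top between -0.008 and 0.008 m and y of lid_foot in the frame of crate_top between -0.008 and 0.008 m and z of lid_foot in the frame of crate_top between 0.006 and 0.034 m and angle between the y axis of lid_foot and the y axis of crate_top, either way round below 0.08 rad and angle between lid_foot's own z axis and vertical below 0.08 rad and contact force between lid and the fingers above 1 N and linear speed of lid below 0.02 m/s and angular speed of lid below 0.15 rad/s and contact force between lid and crate below 0.05 N and contact force between lid and olive below 0.05 N and contact force between lid and salt below 0.05 N and contact force between lid and nutmeg below 0.05 N and contact force between lid and bitters below 0.05 N and contact force between lid and cruet_dark below 0.05 N and contact force between lid and cruet_tan below 0.05 N); the arm keeps its last pose, push and grip.
It fails at once if the lid touches the crate or anything in it (contact force between lid and crate above 0.5 N or contact force between lid and olive above 0.5 N or contact force between lid and salt above 0.5 N or contact force between lid and nutmeg above 0.5 N or contact force between lid and bitters above 0.5 N).
It fails at once if a cruet is pushed more than 20 mm or tipped (distance of any of cruet_dark, cruet_tan from where it was at the start of the episode above 0.02 m or angle between any of cruet_dark, cruet_tan's own z axis and vertical above 0.25 rad).
It fails at once if the crate is pushed more than 30 mm (distance of crate from where it was at the start of the episode above 0.03 m).
It fails at once if a jar is tipped over (angle between any of olive_mid, salt_mid, nutmeg_mid, bitters_mid's own z axis and vertical above 0.6 rad).
It also fails if it takes over 72 s, if anything falls off the work surface, if the arm or the gripper's body presses on something with over 40 N, if the wrist force passes 120 N, or if a joint passes its speed limit or range.

ROBOT

A 7-joint arm with a two-finger parallel gripper is mounted at the origin on a cart in front of the work surface, level with it; the furniture and walls round the work are solid. World frame = base frame: x ahead of the robot, y to its left, z up, the work surface at z = 0. Lengths are in mm, angles in rad, forces in N, time in s.
With the tool pointing down it reaches from about 400 to 875 mm from the base axis. Payload 4.4 kg.
Tool frame: the origin (TCP) lies at the very end of the fingers, on their centre line; the grasp point (between the pads) lies 19 mm behind it; z points along the fingers, x is the direction in which the jaws open and shut, and the axes are right-handed (so a half turn about z gives the same grasp; the last joint's range is limited). The gripper opens to 85 mm and grips with 20 to 120 N. Pads are 22 mm wide; open, the fingers measure 114 mm over their backs; the gripper's body (76 mm by 85 mm) begins 54 mm behind the grasp point. The pads swing forward as they close: fully open they stand 13 mm farther back than shut.
Start: joints at [1.167, 0.628, 0.038, 1.517, -0.027, 0.996, -0.02], TCP at [215.446, -613.271, 231.313] pointing down, gripper open.
Joint ranges: [-3.06, 3.06], [-0.37, 2.12], [-1.25, 1.32], [0.18, 2.47], [-1.1, 4.24], [0.23, 1.98], [-2.94, 2.94]. Speed limits (rad/s): [2.57, 2.57, 3.14, 3.14, 3.14, 3.14, 3.14].

INTERFACE

Orientations are given as [roll, pitch, yaw] about the fixed x, y, z axes, in that order (R = Rz(yaw) Ry(pitch) Rx(roll)).
In Python, from cell import ctrl, get_image, job, models gives the robot as it stands.
- The arm moves only by the tool move_arm, never from a script. Its argument "moves" is a list that holds one entry, the list of rows, each a list of 6 numbers: the shift along the tool's x, y, z in m, then the turn, a rotation vector about the tool's x, y, z in rad. A call has 1 to 20 rows; each row is the pose to reach, as a shift and turn from the pose commanded when the call began, along the tool's axes at that moment; what a row does not reach only later rows make up. A row lasts 1/8 s, in which the tool goes at most 62.5 mm and 10.7 degrees, less where a joint would pass 70% of its speed; a pose out of reach is approached as far as the arm can. A call with a gripper value outside its range is refused whole. "jaw" is the opening, from 0 (shut) to 1 (fully open), set as the call begins (left out, the last holds). The fingers move at their own pace and stop on an object; the grip force is fixed at half the most. Time passes only in rows, so rows that repeat a pose let the fingers close. It gives the time, the measured TCP pose, the force and the opening at its end, in the units of the state.
- ctrl.read_state(): the state, without advancing time (a new reading comes with each control period).
- get_image(name): name is "scene" or "top"; returns a dict with "color" (384x512x3 uint8, blue, green, red), "fov_y" (degrees; the focal length in pixels is half the picture's height over the tangent of half this angle, whatever the lens; pixels are square), "cx", "cy" (the principal point, pixels), "origin" and "orientation" of the camera in the world. Camera axes: x right, y up, looking along -z (the intrinsics and any distortion apply to the point x, -y, -z); pixel columns grow to the right and rows downward; lengths in mm; the calibration is good to about 2 mm. A picture is of the moment at which its call begins. There is no depth.
- job.finish_job(): hands the job in, once; it reports no verdict.
Trained networks look in the newest picture that a camera, given by its name, has taken for a name from the list of things; names that differ only in an ending like _2 or _b are one class to them, and where a whole thing is asked for, a point or a joint stands for the part that bears it (a point fixed in the world has none). Each returns a list of dicts, best first, with "score" (0 to 1); they miss things now and then, are a little off and sometimes report something else, mostly with a low value. They report only what shows in the picture. A call takes as long as a camera call. They do not tell look-alikes from the thing itself.
- models.cut_out(camera, thing): "pixels" (384x512 bool, what is visible of it) and "uv" ([column, row] in pixels, amid what is visible of it).
- models.place_of(camera, thing): "uv" ([column, row] in pixels: a listed point, or the origin of a listed thing).
The state is a dict: "clock": time; "qpos": joint angles; "qd": joint speeds; "tau": joint torques, N m; "eef_pos": TCP position; "tool_rot": TCP orientation; "force": force on the tool from outside, world axes, zero at the start; "torque": the same for the moment, N m; "width": finger opening in mm.
Only numpy, scipy, OpenCV 4.12 (cv2) and the standard library are available. Lean on these libraries where they do the work, as an engineer would, in place of code of your own. Each camera call takes 0.05 s, during which the arm holds its last target.

## Working session

There is one attempt and no reset: what is moved stays moved. The work goes in short steps, Python scripts to look and compute and a tool call to move; the robot and the scene stay as the last step left them, time stands still between calls to the robot, and variables do not carry over. Pictures are saved under pics/ and viewed, and the job is handed in when it is done.

Besides the shell and the picture viewer there is one more tool, called after "Emit:" by a JSON object that holds its "fn" and its "kwargs", one argument or row to a line. move_arm: Moves the arm, as the interface text tells. Its arguments: {"type":"object","properties":{"moves":{"type":"array","items":{"type":"array","items":{"type":"array","items":{"type":"number"}}}},"jaw":{"type":"number"}},"required":["moves"]}

```bash
ls; mkdir -p pics; python3 - <<'E'
from cell import ctrl,get_image,job,models
import cv2
print(ctrl.read_state())
for n in("scene","top"):
    d=get_image(n); cv2.imwrite(f"pics/{n}0.png",d["color"]); print({k:v for k,v in d.items() if k!="color"})
    for t in ["crate","crate_top","cell_olive","cell_salt","lid_grip","lid_foot","olive_mid","salt_mid","nutmeg_mid","bitters_mid","cruet_dark","cruet_tan"]:
        print(n,t,[(r["score"],r["uv"]) for r in models.place_of(n,t)])
print(ctrl.read_state()["clock"])
E
```

```text
pics
{'clock': 0.0, 'qpos': array([ 1.16715936,  0.62932849,  0.03845648,  1.51837512, -0.02695697,
        0.99630986, -0.02004461]), 'qd': array([ 6.80636648e-04, -1.72245409e-03, -7.71582211e-05, -1.19914383e-03,
        3.30336152e-04, -5.77340529e-04,  1.57778099e-05]), 'tau': array([ 1.93029896e-04, -5.63410592e+01,  1.22595247e+00, -1.93444026e+01,
        1.08267830e-02,  1.06578832e-02,  5.14088458e-05]), 'eef_pos': array([ 215.23863556, -612.66005742,  230.39852988]), 'tool_rot': array([ 3.14152350e+00,  1.90139518e-03, -1.23299253e+00]), 'force': array([-0.20025935,  0.03156014, -0.82609869]), 'torque': array([-0.01969539, -0.00673315, -0.03377759]), 'width': 86.01730802082211}
{'fov_y': 50.20117993927485, 'cx': 250.74501913004147, 'cy': 197.77264653257333, 'origin': array([-220.21598002,  491.32811715, 1131.83632749]), 'orientation': array([ 0.69360089, -0.00878878, -2.21119134])}
scene crate [(0.61, [164.1, 268.1])]
scene crate_top [(0.89, [156.6, 244.8]), (0.6, [235.0, 233.9])]
scene cell_olive [(0.84, [171.4, 263.4])]
scene cell_salt [(0.86, [149.9, 274.1]), (0.51, [18
[... 584 characters left out ...]
[ 398.07671031,  -26.06945416, 1344.0089707 ]), 'orientation': array([ 0.04354576, -0.01503812, -1.57358965])}
top crate [(0.62, [160.0, 197.4]), (0.46, [165.5, 194.2])]
top crate_top [(0.92, [151.8, 188.2])]
top cell_olive [(0.92, [168.3, 191.6])]
top cell_salt [(0.95, [147.7, 195.1])]
top lid_grip [(0.44, [249.4, 193.4])]
top lid_foot [(0.63, [328.4, 198.3])]
top olive_mid [(0.73, [382.2, 200.4]), (0.55, [283.0, 196.7]), (0.49, [131.9, 192.9])]
top salt_mid [(0.41, [252.4, 195.6])]
top nutmeg_mid [(0.48, [178.8, 191.0])]
top bitters_mid [(0.54, [178.4, 190.5]), (0.48, [129.0, 195.1])]
top cruet_dark [(0.57, [228.6, 199.8])]
top cruet_tan [(0.67, [219.9, 176.5]), (0.36, [137.3, 195.0])]
1.3
```

```bash
python3 - <<'E'
import cv2
a=cv2.imread("pics/scene0.png");b=cv2.imread("pics/top0.png")
c=a[120:320,100:400];cv2.imwrite("pics/scene0c.png",cv2.resize(c,(800,533),interpolation=cv2.INTER_CUBIC))
c=b[120:270,100:420];cv2.imwrite("pics/top0c.png",cv2.resize(c,(800,375),interpolation=cv2.INTER_CUBIC))
E
```

```text
(no output)
```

View pics/scene0.png

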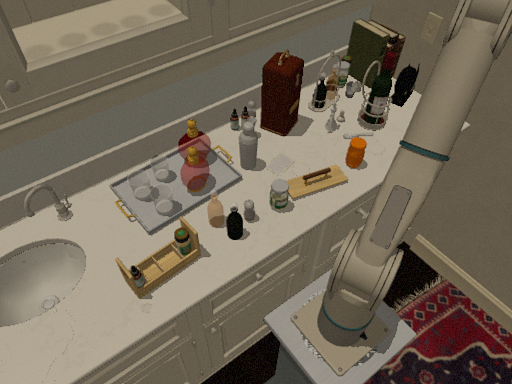

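View pics/scene0c.png

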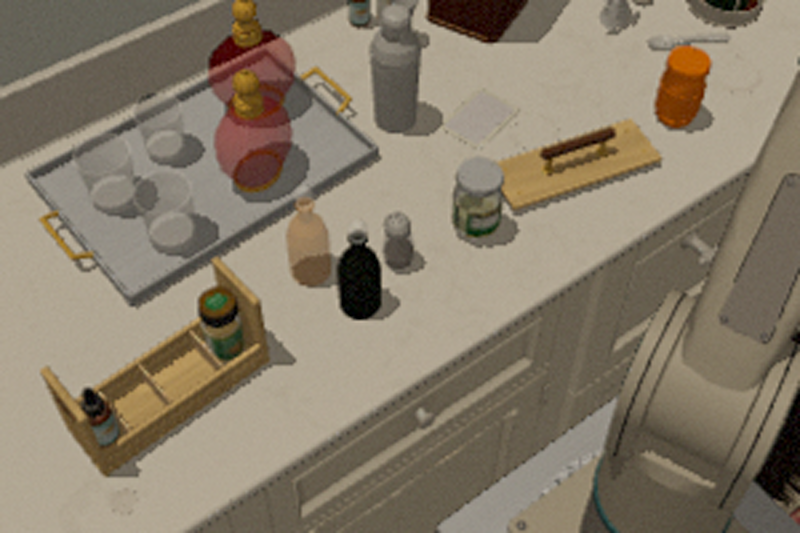

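View pics/top0c.png

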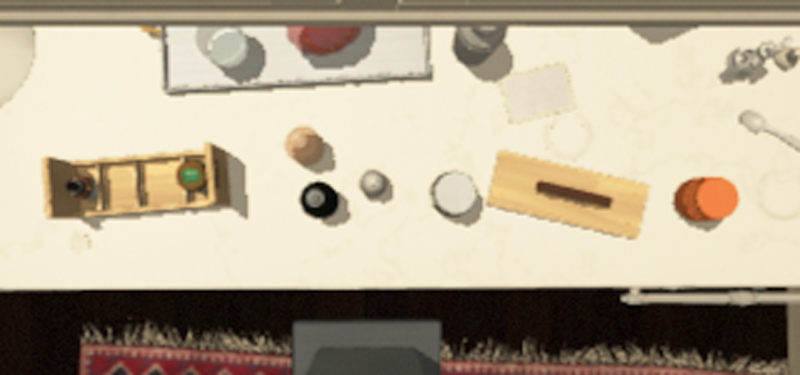

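View pics/top0.png

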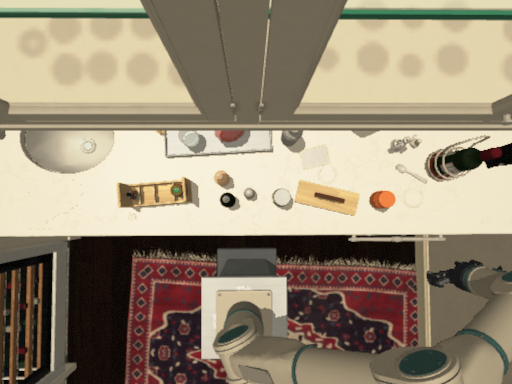

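```bash
cat > h.py <<'E'
import numpy as np, cv2, pickle
from scipy.spatial.transform import Rotation as R
def cam(d):
    return dict(f=192/np.tan(np.radians(d["fov_y"]/2)),cx=d["cx"],cy=d["cy"],o=np.array(d["origin"]),R=R.from_euler("xyz",d["orientation"]).as_matrix())
def proj(c,P):
    q=(np.atleast_2d(P)-c["o"])@c["R"]
    return np.c_[c["cx"]+c["f"]*q[:,0]/-q[:,2], c["cy"]+c["f"]*q[:,1]/q[:,2]]
def ray(c,uv):
    v=np.array([(uv[0]-c["cx"])/c["f"],-(uv[1]-c["cy"])/c["f"],-1]);return c["R"]@v
def atz(c,uv,z):
    r=ray(c,uv);return c["o"]+r*(z-c["o"][2])/r[2]
def cams():
    return pickle.load(open("cams.pkl","rb"))
E
python3 - <<'E'
from cell import *
import pickle
from h import *
C={n:cam(get_image(n)) for n in("scene","top")}
pickle.dump(C,open("cams.pkl","wb"))
S,T=C["scene"],C["top"]
for n,z,s,t in [("olive",55,[282.2,195],[283,196.7]),("salt",45,[250.1,213.2],[252.4,195.6]),("dark",0,[234.1,233.2],[228.6,199.8]),("tan",0,[216.9,219.6],[219.9,176.5]),
 ("cellO",8,[171.4,263.4],[168.3,191.6]),("cellS",8,[149.9,274.1],[147.7,195.1]),("top",130,[156.6,244.8],[151.8,188.2]),("lidgrip",54,[318.7,170.4],[328.4,198.3]),("lidfoot",0,[315.3,182.3],[328.4,198.3]),("nut",60.5,[182.6,243.3],[178.8,191]),("bit",59,[136.9,273.5],[129,195.1])]:
    print(n,atz(S,s,z).round(1),atz(T,t,z).round(1))
for n in C: 
    print(n,models.cut_out(n,"lid_grip")[0]["score"])
E
```

```text
olive [ 438.  -145.9   55. ] [ 444.8 -143.3   55. ]
salt [446.1 -14.4  45. ] [449.5 -32.9  45. ]
dark [437.7  58.2   0. ] [435.6  56.3   0. ]
tan [519.   73.1   0. ] [523.5  89.1   0. ]
cellO [455.6 286.2   8. ] [466.5 280.5   8. ]
cellS [461.8 358.2   8. ] [453.6 356.8   8. ]
top [461.7 312.1 130. ] [471.9 308.2 130. ]
lidgrip [ 450.4 -327.7   54. ] [ 438.7 -308.    54. ]
lidfoot [ 446.5 -316.9    0. ] [ 440.4 -319.8    0. ]
nut [466.2 232.1  60.5] [465.9 230.9  60.5]
bit [455.2 394.1  59. ] [451.7 408.8  59. ]
scene 0.88
top 0.85
```

```bash
cat > fit.py <<'E'
from h import *
from scipy.optimize import minimize
import pickle
def box(x0,x1,y0,y1,z0,z1):
    return np.array([[x,y,z] for x in(x0,x1) for y in(y0,y1) for z in(z0,z1)],float)
def rev(pr):
    a=np.linspace(0,2*np.pi,32,endpoint=False)
    return [np.concatenate([np.c_[r*np.cos(a),r*np.sin(a),0*a+z] for r,z in p]) for p in zip(pr[:-1],pr[1:])]
M={"olive":rev([(26,0),(30.5,72),(31.5,80),(31.5,90),(29.5,95),(29.5,110)]),
"salt":rev([(15,0),(19,8),(22,30),(17,64),(17,78),(12,86),(4,90)]),
"crate":[box(-42,42,-115.5,-105.5,0,130),box(-42,42,105.5,115.5,0,130),box(-42,-34.5,-115,115,0,44),box(34.5,42,-115,115,0,44),box(-42,42,-115,115,0,8)],
"nut":rev([(22,8),(22,113)]),"bit":rev([(16.5,8),(16.5,60),(8,80),(8,110)]),
"dark":rev([(26,0),(26.5,80),(10,115),(10,162)]),
"lid":[box(-42,42,-115.5,115.5,10,19),box(-31,31,91,102,0,10),box(-31,31,-102,-91,0,10),box(-7,7,-56,56,46,62),box(-3,3,-45,-39,19,46),box(-3,3,39,45,19,46)]}
SS=4
def render(c,parts,p,shape=(384,512)):
    x,y,th=p; Rz=R.from_euler("z",th).as_matrix()
    im=np.zeros((shape[0]*SS,shape[1]*SS),np.uint8)
    for P in parts:
        uv=proj(c,P@Rz.T+[x,y,0]); h=cv2.convexHull(((uv+0.5)*SS-0.5).astype(np.float32))
        cv2.fillConvexPoly(im,np.round(h*16).astype(np.int32),255,shift=4)
    return cv2.resize(im,(shape[1],shape[0]),interpolation=cv2.INTER_AREA)/255.
def fit(parts,masks,p0,yaw):
    C=cams()
    def cost(v):
        p=np.r_[v[0],v[1],v[2]/100 if yaw else p0[2]]
        s=0
        for n,m in masks.items():
            r=render(C[n],parts,p); s+=1-np.minimum(r,m).sum()/np.maximum(r,m).sum()
        return s
    v0=[p0[0],p0[1],p0[2]*100] if yaw else [p0[0],p0[1]]
    k=len(v0); sim=np.vstack([v0]+[np.array(v0)+6*np.eye(k)[i] for i in range(k)])
    r=minimize(cost,v0,method="Nelder-Mead",options=dict(initial_simplex=sim,xatol=.1,fatol=1e-4))
    return r.x,r.fun
E
python3 - <<'E'
from cell import *
from fit import *
mk={}
im={n:get_image(n)["color"] for n in("scene","top")}
for th,near in [("olive_mid",{"scene":(282,195),"top":(283,197)}),("salt_mid",{"scene":(250,213),"top":(250,194)}),("crate",{"scene":(160,262),"top":(155,192)}),("lid_grip",{"scene":(318,180),"top":(328,198)}),("cruet_dark",{"scene":(234,225),"top":(228,200)}),("cruet_tan",{"scene":(216,210),"top":(221,178)})]:
    for n in im:
        rs=models.cut_out(n,th)
        rs=[r for r in rs if np.hypot(*(np.array(r["uv"])-near[n]))<20]
        if rs: mk[th,n]=rs[0]["pixels"]; print(th,n,rs[0]["score"],rs[0]["pixels"].sum())
        else: print(th,n,"none")
pickle.dump((mk,im),open("m0.pkl","wb"))
for n in im:
    v=im[n].copy()
    for k,m in mk.items():
        if k[1]==n: v[m]=v[m]//2+np.array([127,0,127],np.uint8)
    c=v[120:320,100:400] if n=="scene" else v[120:270,100:420]
    cv2.imwrite(f"pics/mask_{n}.png",cv2.resize(c,None,fx=2.5,fy=2.5,interpolation=cv2.INTER_NEAREST))
for nm,th,p0,yaw in [("olive","olive_mid",(441,-145,0),0),("salt","salt_mid",(447,-24,0),0),("dark","cruet_dark",(437,57,0),0),("dark","cruet_tan",(521,80,0),0),("crate","crate",(460,310,.1),1),("lid","lid_grip",(443,-318,-.2),1)]:
    for sel in (("scene","top"),("scene",),("top",)):
        ms={n:mk[th,n].astype(float) for n in sel if (th,n) in mk}
        if ms: x,f=fit(M[nm],ms,p0,yaw);print(th,sel,x.round(1),round(f,3))
E
```

```text
olive_mid scene 0.6 497
olive_mid top 0.57 223
salt_mid scene 0.81 232
salt_mid top 0.41 102
crate scene none
crate top 0.57 1506
lid_grip scene 0.72 1064
lid_grip top 0.95 1384
cruet_dark scene 0.76 468
cruet_dark top 0.7 183
cruet_tan scene 0.64 422
cruet_tan top 0.6 212
olive_mid ('scene', 'top') [ 442.6 -132.6] 0.267
olive_mid ('scene',) [ 447.3 -137.3] 0.084
olive_mid ('top',) [ 440.5 -131.9] 0.145
salt_mid ('scene', 'top') [459.1 -18.6] 0.218
salt_mid ('scene',) [460.3 -19.2] 0.087
salt_mid ('top',) [458.4 -18.3] 0.124
cruet_dark ('scene', 'top') [434.1  59. ] 0.166
cruet_dark ('scene',) [436.6  57. ] 0.082
cruet_dark ('top',) [433.1  59. ] 0.07
cruet_tan ('scene', 'top') [512.2  81.5] 0.189
cruet_tan ('scene',) [515.  80.] 0.123
cruet_tan ('top',) [513.1  81.8] 0.059
crate ('scene', 'top') [459.7 312.8   8.9] 0.184
crate ('top',) [459.7 312.8   8.9] 0.184
lid_grip ('scene', 'top') [ 443.7 -309.5  -22.9] 0.176
lid_grip ('scene',) [ 445.3 -311.5  -22.7] 0.103
lid_grip ('top',) [ 442.9 -308.1  -24.4] 0.057
```

```bash
cat > ov.py <<'E'
from fit import *
def overlay(n,img,items,roi,fx,out):
    C=cams();c=C[n]
    x0,y0,x1,y1=roi
    v=cv2.resize(img[y0:y1,x0:x1],None,fx=fx,fy=fx,interpolation=cv2.INTER_CUBIC)
    for nm,p,col in items:
        Rz=R.from_euler("z",p[2]).as_matrix()
        for P in M[nm]:
            uv=(proj(c,P@Rz.T+[p[0],p[1],0 if len(p)<4 else p[3]])+.5-[x0,y0])*fx-.5
            if len(P)==8:
                for i in range(8):
                    for b in (1,2,4):
                        if not i&b: cv2.line(v,tuple(int(q*16) for q in uv[i]),tuple(int(q*16) for q in uv[i|b]),col,1,cv2.LINE_AA,4)
            else:
                cv2.polylines(v,[np.int32(cv2.convexHull(uv.astype(np.float32))*16)],True,col,1,cv2.LINE_AA,4)
    cv2.imwrite(out,v)
E
python3 - <<'E'
from ov import *
mk,im=pickle.load(open("m0.pkl","rb"))
it=[("crate",(459.7,312.8,.089),(255,0,0))]
overlay("scene",im["scene"],it,(110,210,215,305),7,"pics/ovs.png")
overlay("top",im["top"],it,(110,170,200,216),8,"pics/ovt.png")
E
```

```text
(no output)
```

View pics/ovs.png

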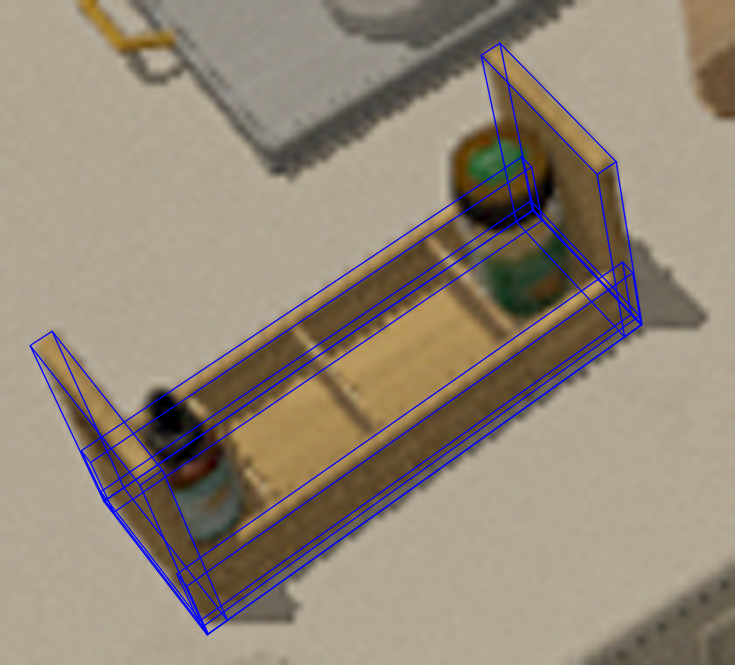

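View pics/ovt.png

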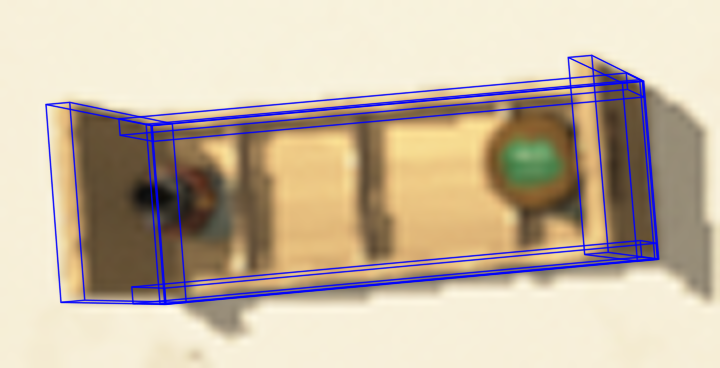

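View pics/mask_scene.png

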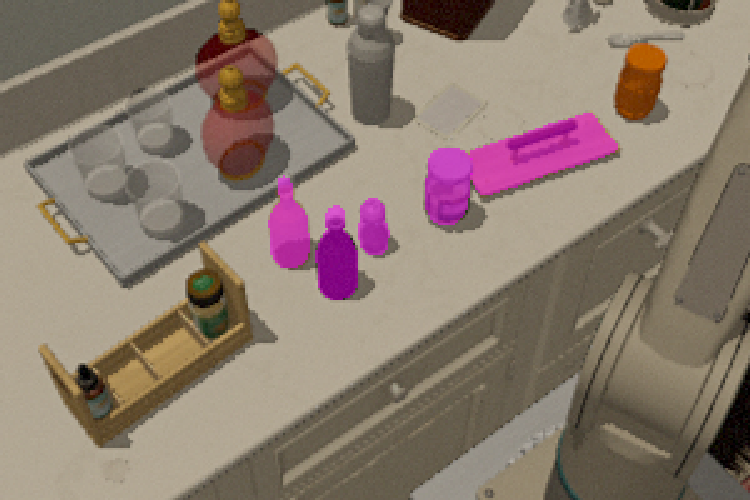

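View pics/mask_top.png

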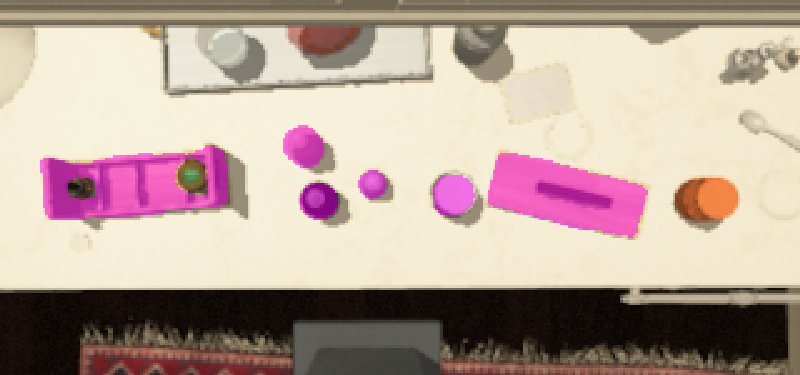

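```bash
python3 - <<'E'
from cell import *
from ov import *
mk,im=pickle.load(open("m0.pkl","rb"))
def tr(parts,y): return [P+[0,y,0] for P in parts]
full=M["crate"]+tr(M["nut"],-82)+tr(M["bit"],87.5)
ms={}
for n in ("scene","top"):
    im[n]=get_image(n)["color"]
    m=np.zeros((384,512),bool)
    for t in ("crate_top","cell_olive","crate","nutmeg_mid","bitters_mid"):
        rs=[r for r in models.cut_out(n,t) if r["score"]>.3]
        for r in rs[:1]:
            print(n,t,r["score"],r["pixels"].sum(),r["uv"])
            if np.hypot(r["uv"][0]-155,r["uv"][1]-(262 if n=="scene" else 192))<60: m|=r["pixels"]
    m=cv2.morphologyEx(m.astype(np.uint8),cv2.MORPH_CLOSE,np.ones((3,3)))
    ms[n]=m.astype(float)
    v=im[n].copy(); v[m>0]=v[m>0]//2+np.array([127,0,127],np.uint8); c=v[160:310,100:220];cv2.imwrite(f"pics/cm_{n}.png",cv2.resize(c,None,fx=4,fy=4,interpolation=cv2.INTER_NEAREST))
for sel in (("scene","top"),("scene",),("top",)):
    x,f=fit(full,{n:ms[n] for n in sel},(460,311,.09),1); print(sel,x.round(1),round(f,3))
pickle.dump((ms,im),open("m1.pkl","wb"))
E
```

```text
scene crate_top 0.74 1976 [160.6, 263.5]
scene cell_olive 0.76 2217 [163.7, 262.8]
scene crate 0.69 2065 [161.0, 266.9]
scene nutmeg_mid 0.92 368 [182.4, 244.1]
scene bitters_mid 0.62 205 [139.5, 274.2]
top crate_top 0.93 1398 [154.3, 193.5]
top cell_olive 0.84 1420 [153.0, 194.1]
top crate 0.7 1586 [151.0, 194.4]
top nutmeg_mid 0.62 1398 [326.9, 197.5]
top bitters_mid 0.63 101 [130.9, 192.8]
('scene', 'top') [460.3 312.    8.4] 0.172
('scene',) [463.  311.3   8.3] 0.045
('top',) [459.7 312.5   8.6] 0.112
```

```bash
python3 - <<'E'
from ov import *
ms,im=pickle.load(open("m1.pkl","rb"))
M["crate"]+=[box(-34.5,34.5,y-1.5,y+1.5,8,42) for y in(-57,14,68)]
for n,p,roi,fx in [("scene",(463,311.,.083),(110,210,215,305),7),("top",(459.5,310,.084),(110,170,200,216),8)]:
    overlay(n,im[n],[("crate",p,(255,0,0))],roi,fx,f"pics/ov2{n}.png")
E
```

```text
(no output)
```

View pics/ov2scene.png

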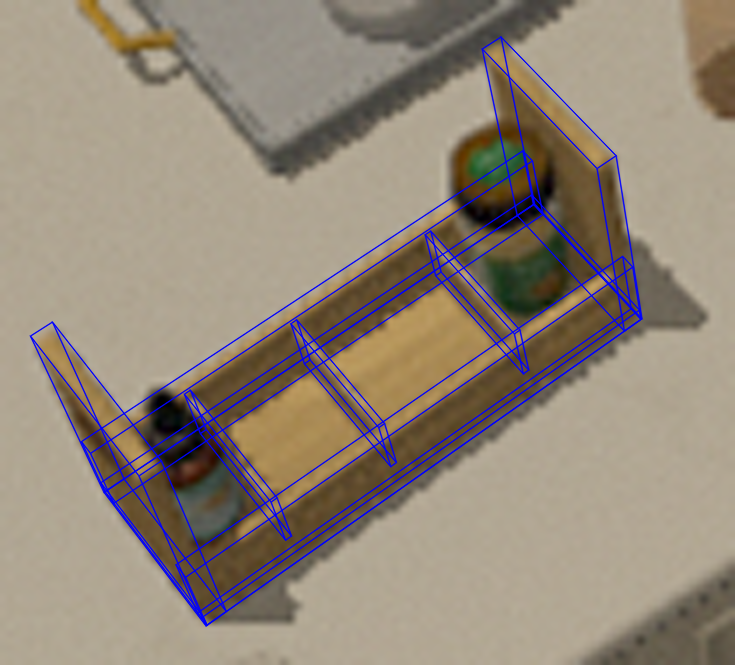

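View pics/ov2top.png

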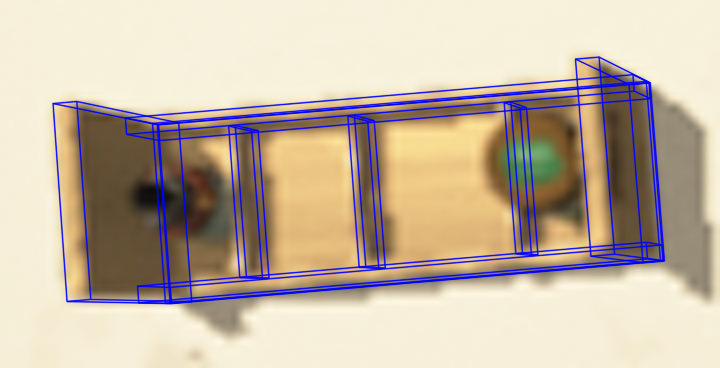

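```bash
cat > mv.py <<'E'
# usage: python3 mv.py  -> uses cmd.json commanded pose ; plan(list of (x,y,z,yaw)) prints deltas
import json,sys
from h import *
def pose(p): return np.array(p[:3],float), R.from_euler("xyz",[np.pi,0,p[3]])
def plan(cur,tgts):
    p0,r0=pose(cur)
    for t in tgts:
        p,r=pose(t); d=r0.inv().apply(p-p0)/1000; w=(r0.inv()*r).as_rotvec()
        print([round(float(v),4) for v in np.r_[d,w]])
def meas():
    from cell import ctrl
    s=ctrl.read_state(); print("t",round(s["clock"],2),"pos",s["eef_pos"].round(1),"rpy",s["tool_rot"].round(3),"F",s["force"].round(1),"w",round(s["width"],1),"q",s["qpos"].round(2))
    return s
E
python3 - <<'E'
from mv import *
s=meas()
plan((215.446,-613.271,231.313,-1.233),[(443,-135,240,.084),(330,-374,240,-.6)])
E
```

```text
t 2.8 pos [ 215.5 -613.3  231.3] rpy [-3.142  0.    -1.233] F [-0.6 -0.6  0.1] w 85.0 q [ 1.17  0.63  0.04  1.52 -0.03  1.   -0.02]
[-0.3758, -0.3732, -0.0087, -0.0, 0.0, -1.317]
[-0.1878, -0.1874, -0.0087, -0.0, 0.0, -0.633]
```

Candidates for the olive jar, in the scene picture:
- Clear glass jar with green label and grey lid at (282,195). This is the one.
- Orange look-alike at (356,153). Not meant.
- Background condiment jar at (343,72). Not meant.

For the salt shaker, (249,210) fits; the other shakers, near (337,117) at the back, do not. The enlarged crop shows the grey lid and green label at (282,195).

Emit:
{"fn": "move_arm", "kwargs": {
  "moves": [
    [[-0.019, -0.019, -0.001, 0, 0, -0.066], [-0.056, -0.056, -0.001, 0, 0, -0.2], [-0.094, -0.094, -0.002, 0, 0, -0.33], [-0.132, -0.131, -0.003, 0, 0, -0.46], [-0.169, -0.168, -0.004, 0, 0, -0.59], [-0.207, -0.206, -0.005, 0, 0, -0.73], [-0.245, -0.243, -0.006, 0, 0, -0.86], [-0.282, -0.28, -0.007, 0, 0, -0.99], [-0.32, -0.318, -0.008, 0, 0, -1.12], [-0.35, -0.35, -0.009, 0, 0, -1.23], [-0.37, -0.368, -0.009, 0, 0, -1.3], [-0.376, -0.373, -0.009, 0, 0, -1.317], [-0.376, -0.373, -0.009, 0, 0, -1.317], [-0.376, -0.373, -0.009, 0, 0, -1.317]]
  ],
  "jaw": 1
}}

```text
clock: 4.55
eef_pos: [442.1, -136.4, 240.2]
tool_rot: [3.141, 0.001, 0.081]
force: [-0.2, -1.2, -0.0]
width: 85.6
```

```bash
python3 - <<'E'
from mv import *
from ov import *
from cell import get_image
s=meas()
M["tcp"]=[box(-11,11,-1,1,-1,1)]
for n,roi in [("scene",(210,80,380,240)),("top",(220,140,330,250))]:
    im=get_image(n)["color"]
    # draw tcp cross
    overlay(n,im,[("olive",(443,-135,0),(255,0,255)),("tcp",(*s["eef_pos"][:2],.084,s["eef_pos"][2]),(0,0,255))],roi,4.5,f"pics/h1{n}.png")
E
```

```text
t 4.55 pos [ 442.1 -136.4  240.2] rpy [3.141e+00 1.000e-03 8.100e-02] F [-0.2 -1.2 -0. ] w 85.6 q [ 0.52  0.37 -0.38  2.    0.19  0.81  0.11]
```

View pics/h1scene.png

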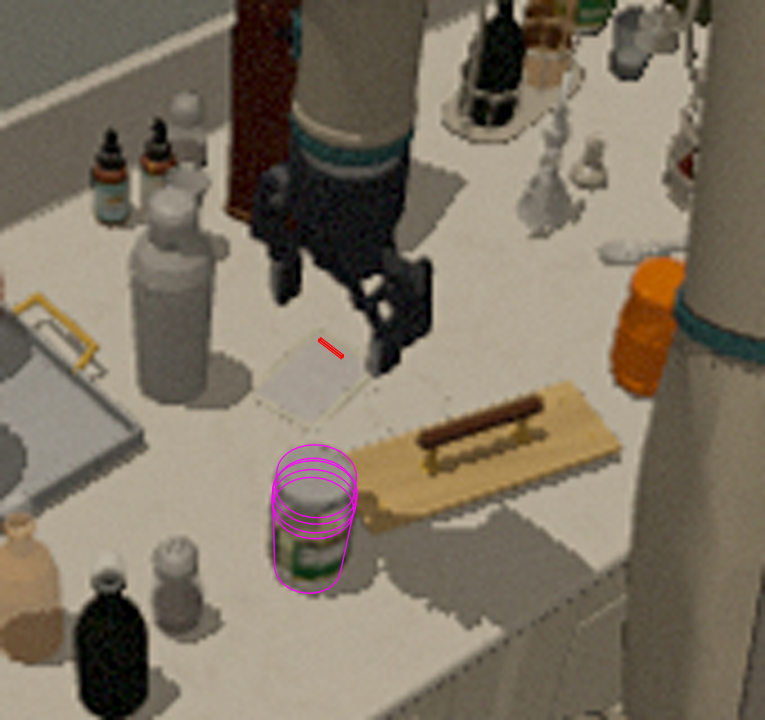

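View pics/h1top.png

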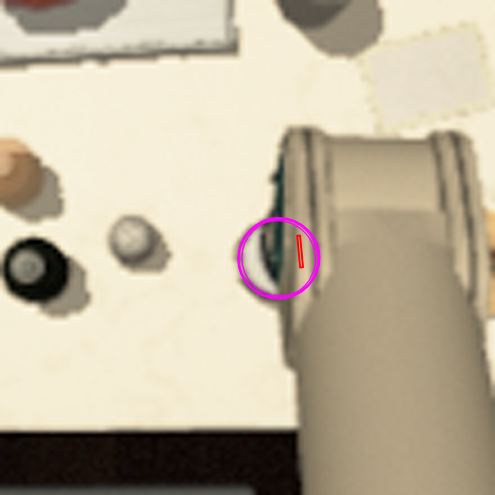

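```bash
python3 - <<'E'
from ov import *
ms,im=pickle.load(open("m1.pkl","rb"))
from scipy.optimize import minimize
a=im["scene"][165:220,225:305];b=im["top"][175:215,235:300]
overlay("scene",im["scene"],[],(225,165,305,220),9,"pics/z1.png")
overlay("scene",im["scene"],[("olive",(443,-135,0),(255,0,255)),("salt",(459.5,-19,0),(255,0,255))],(225,165,305,220),9,"pics/z2.png")
overlay("top",im["top"],[("olive",(441,-133,0),(255,0,255)),("salt",(458.5,-18.5,0),(255,0,255))],(235,175,300,215),11,"pics/z3.png")
E
```

```text
(no output)
```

View pics/z1.png

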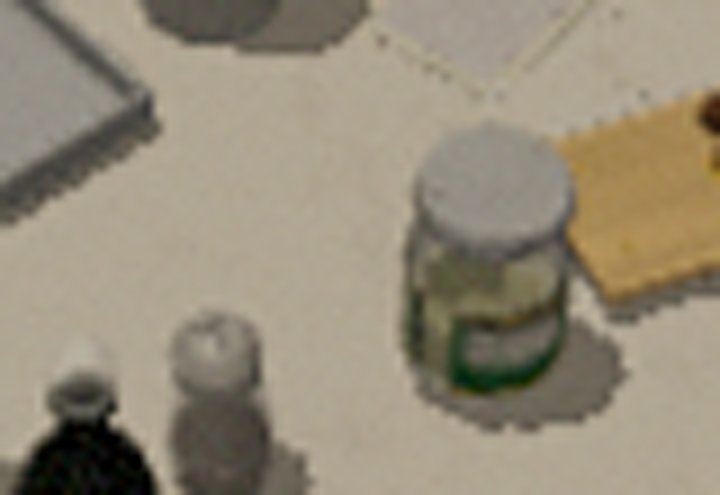

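View pics/z2.png

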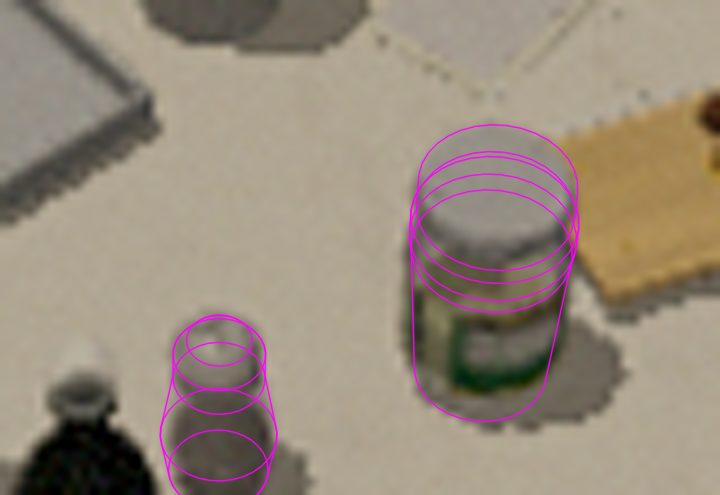

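View pics/z3.png

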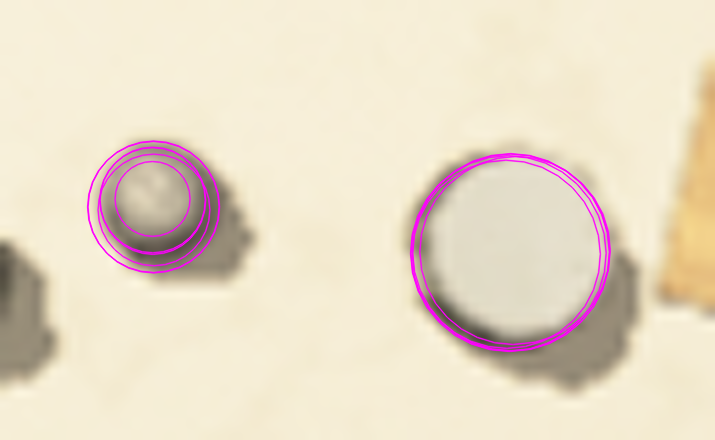

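```bash
python3 - <<'E'
from mv import *
s=meas()
plan((443,-135,240,.084),[(442,-135,57,.084)])
E
```

```text
t 4.65 pos [ 442.3 -136.2  240.3] rpy [3.141 0.    0.081] F [-0.4  0.7 -1.3] w 85.4 q [ 0.52  0.37 -0.38  2.    0.19  0.81  0.11]
[-0.001, -0.0001, 0.183, 0.0, 0.0, 0.0]
```

Emit:
{"fn": "move_arm", "kwargs": {
  "moves": [
    [[0, -0.001, 0.02, 0, 0, -0.003], [0, -0.001, 0.05, 0, 0, -0.003], [0, -0.001, 0.08, 0, 0, -0.003], [0, -0.001, 0.11, 0, 0, -0.003], [0, -0.001, 0.14, 0, 0, -0.003], [0, -0.001, 0.16, 0, 0, -0.003], [0, -0.001, 0.175, 0, 0, -0.003], [0, -0.001, 0.183, 0, 0, -0.003], [0, -0.001, 0.183, 0, 0, -0.003], [0, -0.001, 0.183, 0, 0, -0.003]]
  ]
}}

```text
clock: 5.9
eef_pos: [443.0, -134.2, 57.8]
tool_rot: [3.141, -0.001, 0.087]
force: [-0.0, -0.1, -0.1]
width: 85.1
```

```bash
python3 - <<'E'
from mv import *
from ov import *
from cell import get_image
s=meas()
for n,roi in [("scene",(240,140,320,230))]:
    im=get_image(n)["color"]
    overlay(n,im,[],roi,7,f"pics/h2{n}.png")
E
```

```text
t 5.9 pos [ 443.  -134.2   57.8] rpy [ 3.141e+00 -1.000e-03  8.700e-02] F [-0.  -0.1 -0.1] w 85.1 q [ 0.37  0.68 -0.2   2.16  0.4   0.33 -0.07]
```

View pics/h2scene.png

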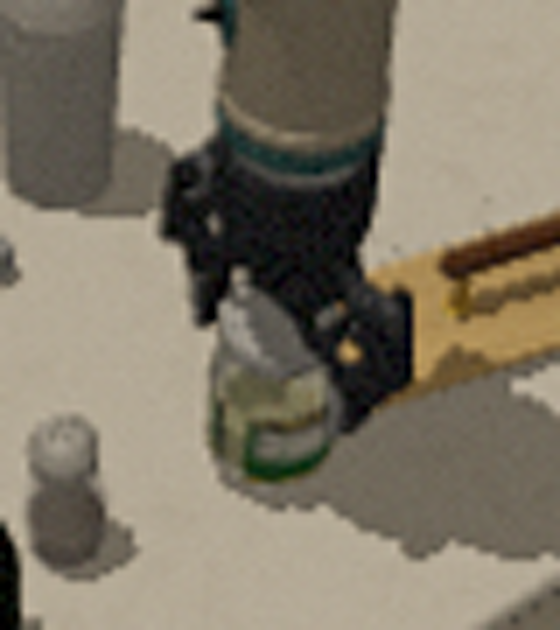

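The jar stands between the open fingers: lid at (255,330) in the crop, near finger at (370,370). Now close.

Emit:
{"fn": "move_arm", "kwargs": {
  "moves": [
    [[0, 0, 0, 0, 0, 0], [0, 0, 0, 0, 0, 0], [0, 0, 0, 0, 0, 0], [0, 0, 0, 0, 0, 0], [0, 0, 0, 0, 0, 0], [0, 0, 0, 0, 0, 0], [0, 0, 0, 0, 0, 0], [0, 0, 0, 0, 0, 0]]
  ],
  "jaw": 0
}}

```text
clock: 6.95
eef_pos: [443.6, -134.0, 58.3]
tool_rot: [3.141, -0.002, 0.087]
force: [1.1, 0.3, 8.5]
width: 57.9
```

```bash
python3 - <<'E'
from mv import *
s=meas()
# crate (460,310,.084)
p=np.array([460,310]);a=.084
for y in(-21.5,41): print(p+y*np.array([-np.sin(a),np.cos(a)]))
plan((443,-134.2,57.8,.087),[(443,-134.2,258,.087),(462,288.5,258,.084)])
E
```

```text
t 6.95 pos [ 443.6 -134.    58.3] rpy [ 3.141e+00 -2.000e-03  8.700e-02] F [1.1 0.3 8.5] w 57.9 q [ 0.37  0.68 -0.2   2.16  0.4   0.33 -0.08]
[461.80387689 288.57580741]
[456.56004872 350.85543703]
[0.0, 0.0, -0.2002, 0.0, 0.0, 0.0]
[0.0557, -0.4195, -0.2002, 0.0, -0.0, 0.003]
```

Emit:
{"fn": "move_arm", "kwargs": {
  "moves": [
    [[0, 0, -0.005, 0, 0, 0], [0, 0, -0.015, 0, 0, 0], [0, 0, -0.03, 0, 0, 0], [0, 0, -0.05, 0, 0, 0], [0, 0, -0.075, 0, 0, 0], [0, 0, -0.1, 0, 0, 0], [0, 0, -0.125, 0, 0, 0], [0, 0, -0.15, 0, 0, 0], [0, 0, -0.17, 0, 0, 0], [0, 0, -0.185, 0, 0, 0], [0, 0, -0.195, 0, 0, 0], [0, 0, -0.2, 0, 0, 0], [0, 0, -0.2, 0, 0, 0]]
  ]
}}

```text
clock: 8.57
eef_pos: [442.5, -133.9, 257.3]
tool_rot: [-3.142, 0.0, 0.087]
force: [0.6, -0.8, -4.2]
width: 57.3
```

```bash
python3 - <<'E'
from mv import *
from ov import *
from cell import get_image
s=meas()
for n,roi in [("scene",(200,40,340,200))]:
    im=get_image(n)["color"]
    overlay(n,im,[("olive",(443.5,-134.5,0,s["eef_pos"][2]-58),(255,0,255))],roi,4.5,f"pics/h3{n}.png")
plan((443.5,-134,258,.087),[(462,288.5,258,.084)])
E
```

```text
t 8.57 pos [ 442.5 -133.9  257.3] rpy [-3.142  0.     0.087] F [ 0.6 -0.8 -4.2] w 57.3 q [ 0.54  0.35 -0.41  1.98  0.18  0.85  0.12]
[0.0551, -0.4193, -0.0, 0.0, -0.0, 0.003]
```

View pics/h3scene.png

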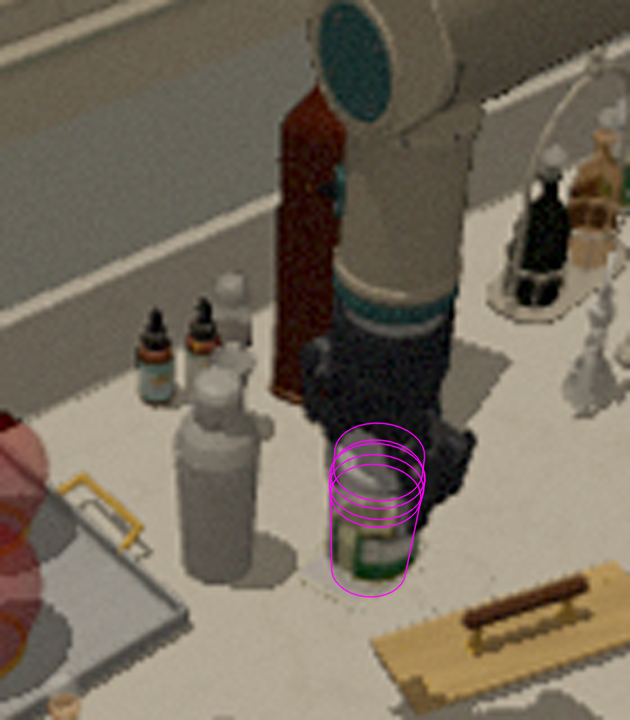

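Emit:
{"fn": "move_arm", "kwargs": {
  "moves": [
    [[0.002, -0.012, 0, 0, 0, 0], [0.005, -0.035, 0, 0, 0, 0], [0.009, -0.07, 0, 0, 0, 0], [0.014, -0.105, 0, 0, 0, 0], [0.018, -0.14, 0, 0, 0, 0], [0.023, -0.175, 0, 0, 0, 0], [0.028, -0.21, 0, 0, 0, 0], [0.032, -0.245, 0, 0, 0, 0], [0.037, -0.28, 0, 0, 0, 0], [0.042, -0.315, 0, 0, 0, 0], [0.046, -0.35, 0, 0, 0, 0], [0.05, -0.38, 0, 0, 0, 0], [0.053, -0.403, 0, 0, 0, 0], [0.055, -0.415, 0, 0, 0, 0.003], [0.055, -0.419, 0, 0, 0, 0.003], [0.055, -0.419, 0, 0, 0, 0.003], [0.055, -0.419, 0, 0, 0, 0.003]]
  ]
}}

```text
clock: 10.75
eef_pos: [461.2, 287.1, 257.2]
tool_rot: [3.141, 0.0, 0.083]
force: [-0.1, 1.1, -3.7]
width: 57.3
```

```bash
python3 - <<'E'
from mv import *
from ov import *
from cell import get_image
s=meas()
e=s["eef_pos"]
M["crate"]+=[box(-34.5,34.5,y-1.5,y+1.5,8,42) for y in(-57,14,68)]
for n,roi in [("scene",(100,100,240,310)),("top",(110,160,210,226))]:
    im=get_image(n)["color"]; cv2.imwrite(f"pics/raw4{n}.png",im)
    overlay(n,im,[("olive",(e[0],e[1],0,e[2]-58),(255,0,255)),("crate",(460,310,.084),(255,0,0))],roi,3.5 if n=="scene" else 7,f"pics/h4{n}.png")
E
```

```text
t 10.75 pos [461.2 287.1 257.2] rpy [3.141 0.    0.083] F [-0.1  1.1 -3.7] w 57.3 q [-0.29  0.48 -0.47  1.78  0.26  0.95 -0.79]
```

View pics/h4scene.png

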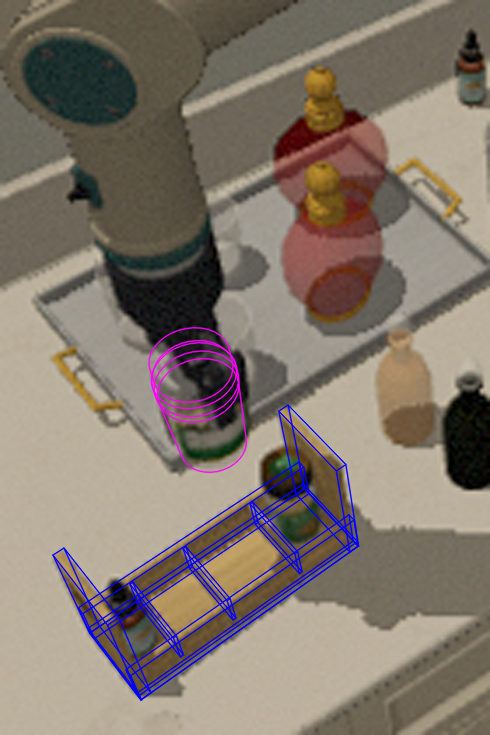

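View pics/h4top.png

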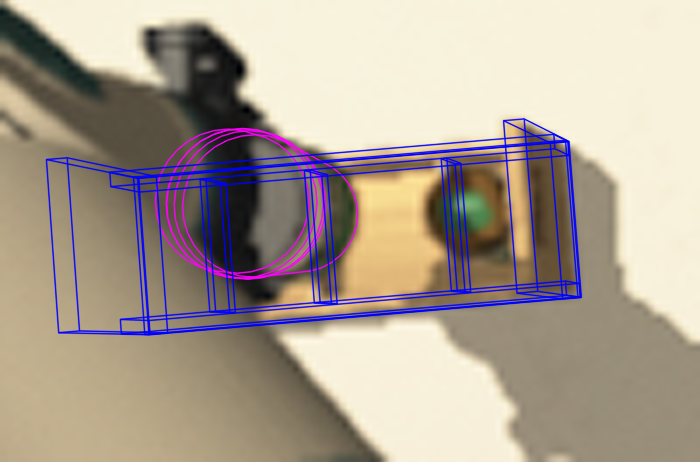

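Emit:
{"fn": "move_arm", "kwargs": {
  "moves": [
    [[0, 0, 0.01, 0, 0, 0], [0, 0, 0.025, 0, 0, 0], [0, 0, 0.045, 0, 0, 0], [0, 0, 0.065, 0, 0, 0], [0, 0, 0.085, 0, 0, 0], [0, 0, 0.105, 0, 0, 0], [0, 0, 0.118, 0, 0, 0], [0, 0, 0.127, 0, 0, 0], [0, 0, 0.132, 0, 0, 0], [0, 0, 0.132, 0, 0, 0], [0, 0, 0.132, 0, 0, 0], [0, 0, 0.132, 0, 0, 0]]
  ]
}}

```text
clock: 12.35
eef_pos: [461.4, 288.5, 125.8]
tool_rot: [-3.141, -0.001, 0.084]
force: [0.2, 0.3, -3.3]
width: 57.8
```

```bash
cat > look.py <<'E'
import sys
from mv import *
from ov import *
from cell import get_image
def look(tag,items,rs,fs,rt,ft):
    s=meas();e=s["eef_pos"]
    M["crate"]=M["crate"][:5]+[box(-34.5,34.5,y-1.5,y+1.5,8,42) for y in(-57,14,68)]
    for n,roi,f in [("scene",rs,fs),("top",rt,ft)]:
        im=get_image(n)["color"]; cv2.imwrite(f"pics/raw{tag}{n}.png",im)
        overlay(n,im,items(e),roi,f,f"pics/{tag}{n}.png")
E
python3 - <<'E'
from look import *
look("h5",lambda e:[("olive",(e[0],e[1],0,e[2]-56),(255,0,255)),("crate",(460,310,.084),(255,0,0))],(110,195,225,305),6,(110,165,210,221),7.5)
E
```

```text
t 12.35 pos [461.4 288.5 125.8] rpy [-3.141e+00 -1.000e-03  8.400e-02] F [ 0.2  0.3 -3.3] w 57.8 q [-0.36  0.65 -0.39  1.91  0.38  0.66 -0.89]
```

View pics/h5scene.png

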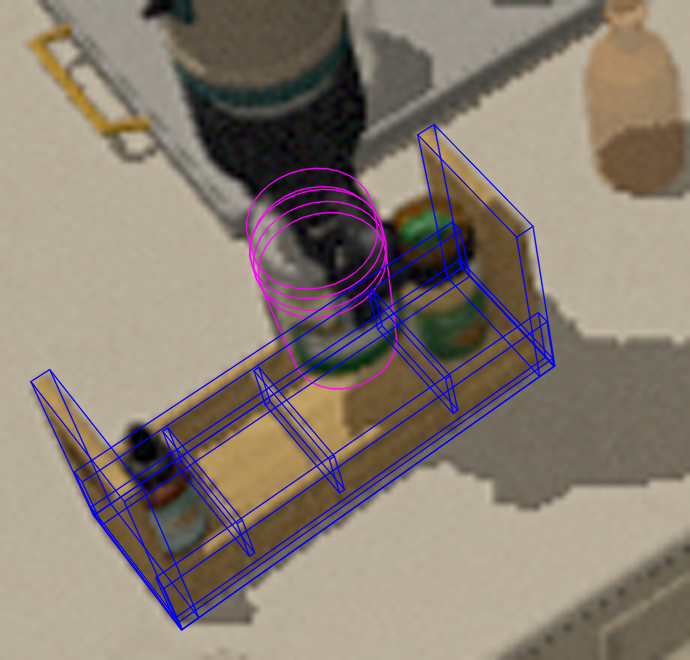

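View pics/h5top.png

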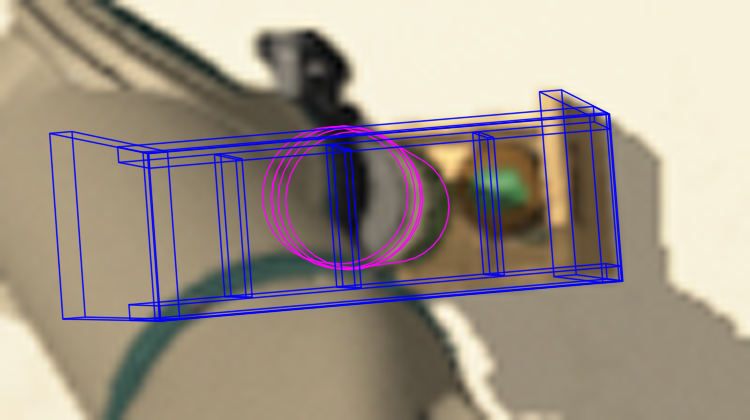

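Emit:
{"fn": "move_arm", "kwargs": {
  "moves": [
    [[0, 0, 0.008, 0, 0, 0], [0, 0, 0.018, 0, 0, 0], [0, 0, 0.028, 0, 0, 0], [0, 0, 0.038, 0, 0, 0], [0, 0, 0.046, 0, 0, 0], [0, 0, 0.052, 0, 0, 0], [0, 0, 0.056, 0, 0, 0], [0, 0, 0.058, 0, 0, 0], [0, 0, 0.058, 0, 0, 0], [0, 0, 0.058, 0, 0, 0]]
  ]
}}

```text
clock: 13.7
eef_pos: [461.3, 288.4, 67.6]
tool_rot: [-3.141, -0.001, 0.084]
force: [-0.8, -0.1, -3.9]
width: 57.8
```

```bash
python3 - <<'E'
from look import *
look("h6",lambda e:[("crate",(460,310,.084),(255,0,0))],(110,195,225,305),6,(110,165,210,221),7.5)
E
```

```text
t 13.7 pos [461.3 288.4  67.6] rpy [-3.141e+00 -1.000e-03  8.400e-02] F [-0.8 -0.1 -3.9] w 57.8 q [-0.4   0.74 -0.33  1.94  0.44  0.53 -0.94]
```

View pics/h6scene.png

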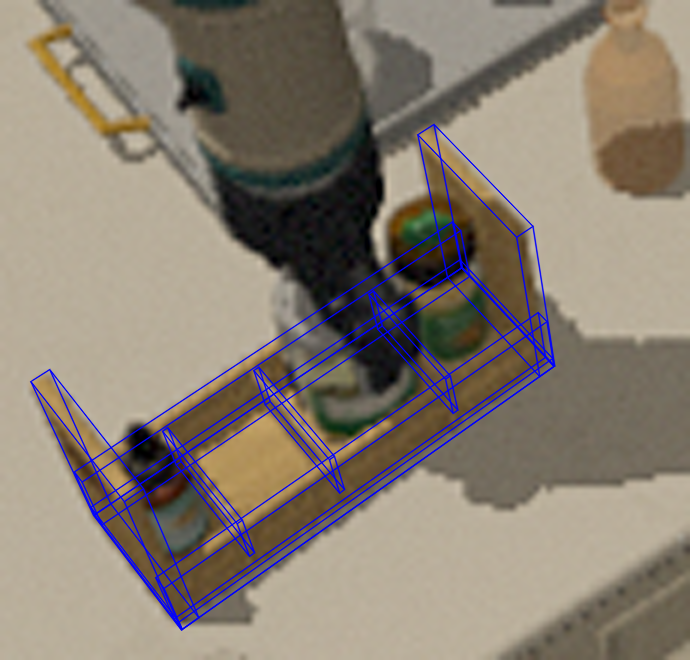

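Jar is down inside its compartment at (360,400) in the crop, with no contact force. Go a touch lower, to the floor.

Emit:
{"fn": "move_arm", "kwargs": {
  "moves": [
    [[0, 0, 0.001, 0, 0, 0], [0, 0, 0.002, 0, 0, 0], [0, 0, 0.002, 0, 0, 0], [0, 0, 0.002, 0, 0, 0]]
  ]
}}

```text
clock: 14.3
eef_pos: [461.3, 288.5, 66.4]
tool_rot: [-3.141, -0.001, 0.084]
force: [-1.2, -0.9, 6.3]
width: 57.7
```

Emit:
{"fn": "move_arm", "kwargs": {
  "moves": [
    [[0, 0, 0, 0, 0, 0], [0, 0, 0, 0, 0, 0], [0, 0, 0, 0, 0, 0], [0, 0, 0, 0, 0, 0], [0, 0, 0, 0, 0, 0], [0, 0, 0, 0, 0, 0]]
  ],
  "jaw": 1
}}

```text
clock: 15.05
eef_pos: [461.1, 288.3, 65.3]
tool_rot: [3.142, 0.0, 0.084]
force: [0.0, -0.1, 0.2]
width: 85.4
```

Emit:
{"fn": "move_arm", "kwargs": {
  "moves": [
    [[0, 0, -0.005, 0, 0, 0], [0, 0, -0.02, 0, 0, 0], [0, 0, -0.045, 0, 0, 0], [0, 0, -0.075, 0, 0, 0], [0, 0, -0.105, 0, 0, 0], [0, 0, -0.135, 0, 0, 0], [0, 0, -0.16, 0, 0, 0], [0, 0, -0.175, 0, 0, 0], [0, 0, -0.18, 0, 0, 0]]
  ]
}}

```text
clock: 16.18
eef_pos: [461.3, 288.4, 246.4]
tool_rot: [-3.141, -0.001, 0.084]
force: [0.4, 0.8, -0.3]
width: 85.3
```

```bash
python3 - <<'E'
from look import *
look("h7",lambda e:[("crate",(460,310,.084),(255,0,0))],(110,195,225,305),6,(110,165,210,221),7.5)
plan((461.3,288.5,246.4,.084),[(459.5,-20,246.4,.084)])
E
```

```text
t 16.18 pos [461.3 288.4 246.4] rpy [-3.141e+00 -1.000e-03  8.400e-02] F [ 0.4  0.8 -0.3] w 85.3 q [-0.29  0.49 -0.47  1.79  0.27  0.93 -0.8 ]
[-0.0277, 0.3073, 0.0, 0.0, 0.0, 0.0]
```

View pics/h7scene.png

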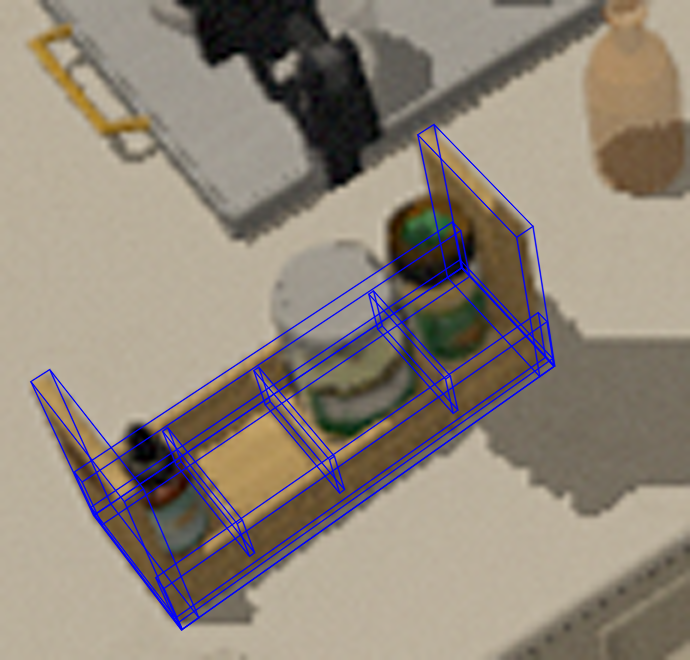

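Emit:
{"fn": "move_arm", "kwargs": {
  "moves": [
    [[-0.001, 0.012, 0, 0, 0, 0], [-0.004, 0.04, 0, 0, 0, 0], [-0.007, 0.08, 0, 0, 0, 0], [-0.011, 0.12, 0, 0, 0, 0], [-0.014, 0.16, 0, 0, 0, 0], [-0.018, 0.2, 0, 0, 0, 0], [-0.022, 0.24, 0, 0, 0, 0], [-0.025, 0.275, 0, 0, 0, 0], [-0.027, 0.298, 0, 0, 0, 0], [-0.028, 0.307, 0, 0, 0, 0], [-0.028, 0.307, 0, 0, 0, 0], [-0.028, 0.307, 0, 0, 0, 0], [-0.028, 0.307, 0, 0, 0, 0]]
  ]
}}

```text
clock: 17.9
eef_pos: [458.9, -18.9, 245.3]
tool_rot: [-3.141, -0.0, 0.086]
force: [0.3, -0.2, 0.9]
width: 84.9
```

```bash
python3 - <<'E'
from look import *
look("h8",lambda e:[("salt",(460,-19,0),(255,0,255))],(200,90,320,230),5,(220,165,290,215),10)
plan((459.5,-19.4,246.4,.084),[(459.7,-19.2,52,.084)])
E
```

```text
t 17.9 pos [458.9 -18.9 245.3] rpy [-3.141 -0.     0.086] F [ 0.3 -0.2  0.9] w 84.9 q [ 0.32  0.37 -0.46  2.    0.22  0.82 -0.17]
[0.0002, -0.0002, 0.1944, 0.0, 0.0, 0.0]
```

View pics/h8scene.png

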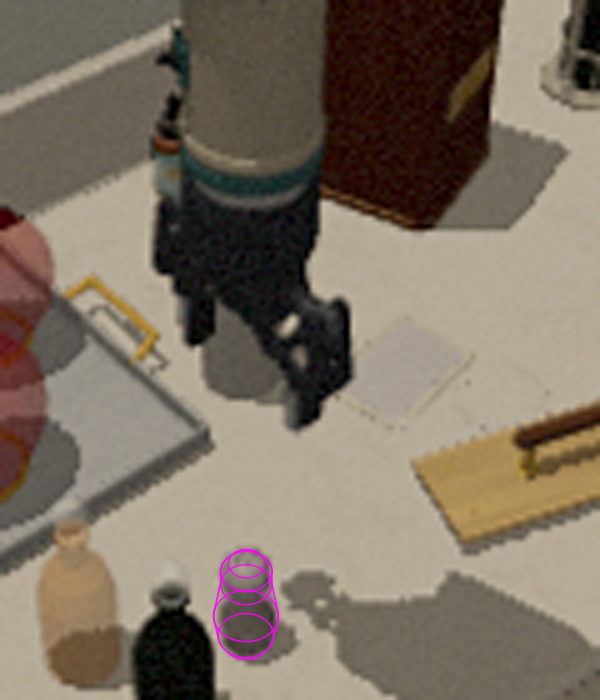

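Emit:
{"fn": "move_arm", "kwargs": {
  "moves": [
    [[0, 0, 0.012, 0, 0, 0], [0, 0, 0.035, 0, 0, 0], [0, 0, 0.065, 0, 0, 0], [0, 0, 0.095, 0, 0, 0], [0, 0, 0.125, 0, 0, 0], [0, 0, 0.15, 0, 0, 0], [0, 0, 0.172, 0, 0, 0], [0, 0, 0.186, 0, 0, 0], [0, 0, 0.194, 0, 0, 0], [0, 0, 0.194, 0, 0, 0], [0, 0, 0.194, 0, 0, 0], [0, 0, 0.194, 0, 0, 0]]
  ]
}}

```text
clock: 19.5
eef_pos: [459.4, -20.1, 51.9]
tool_rot: [3.141, -0.001, 0.084]
force: [-0.3, 0.3, -0.5]
width: 85.6
```

```bash
python3 - <<'E'
from look import *
look("h9",lambda e:[("salt",(460,-19,0),(255,0,255))],(200,150,300,240),7,(220,165,290,215),10)
E
```

```text
t 19.5 pos [459.4 -20.1  51.9] rpy [ 3.141e+00 -1.000e-03  8.400e-02] F [-0.3  0.3 -0.5] w 85.6 q [ 0.14  0.69 -0.23  2.17  0.47  0.32 -0.41]
```

View pics/h9scene.png

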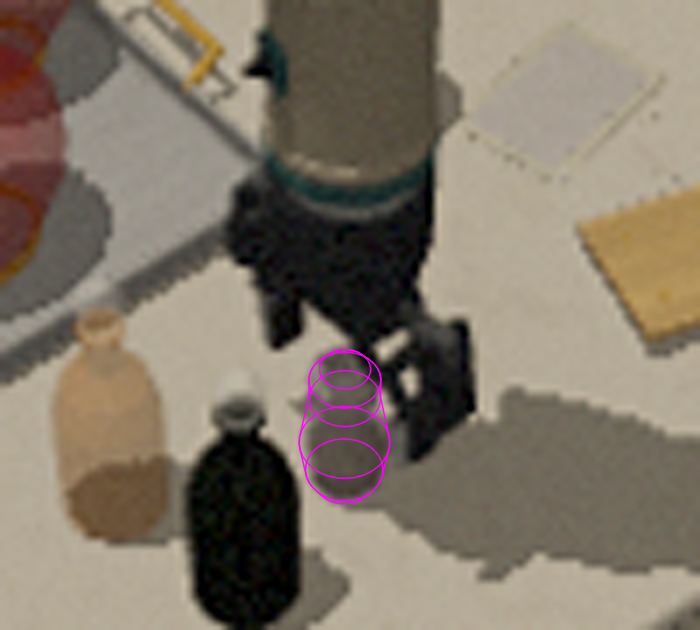

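Emit:
{"fn": "move_arm", "kwargs": {
  "moves": [
    [[0, -0.001, 0, 0, 0, 0], [0, -0.001, 0, 0, 0, 0], [0, -0.001, 0, 0, 0, 0], [0, -0.001, 0, 0, 0, 0], [0, -0.001, 0, 0, 0, 0], [0, -0.001, 0, 0, 0, 0], [0, -0.001, 0, 0, 0, 0], [0, -0.001, 0, 0, 0, 0], [0, -0.001, 0, 0, 0, 0], [0, -0.001, 0, 0, 0, 0]]
  ],
  "jaw": 0
}}

```text
clock: 20.85
eef_pos: [459.0, -18.8, 51.6]
tool_rot: [-3.142, -0.001, 0.084]
force: [0.3, 0.5, 5.8]
width: 32.4
```

Emit:
{"fn": "move_arm", "kwargs": {
  "moves": [
    [[0, 0, -0.005, 0, 0, 0], [0, 0, -0.015, 0, 0, 0], [0, 0, -0.035, 0, 0, 0], [0, 0, -0.06, 0, 0, 0], [0, 0, -0.09, 0, 0, 0], [0, 0, -0.12, 0, 0, 0], [0, 0, -0.15, 0, 0, 0], [0, 0, -0.175, 0, 0, 0], [0, 0, -0.19, 0, 0, 0], [0, 0, -0.195, 0, 0, 0], [0, 0, -0.195, 0, 0, 0]]
  ]
}}

```text
clock: 22.22
eef_pos: [458.6, -19.1, 246.4]
tool_rot: [3.141, -0.0, 0.084]
force: [-0.1, -1.3, -0.4]
width: 32.4
```

```bash
python3 - <<'E'
from look import *
look("h10",lambda e:[("salt",(e[0],e[1],0,e[2]-52),(255,0,255))],(200,90,320,230),5,(220,165,290,215),10)
E
```

```text
t 22.23 pos [458.6 -19.1 246.4] rpy [ 3.141 -0.     0.084] F [-0.1 -1.3 -0.4] w 32.4 q [ 0.34  0.37 -0.48  2.    0.23  0.83 -0.19]
```

View pics/h10scene.png

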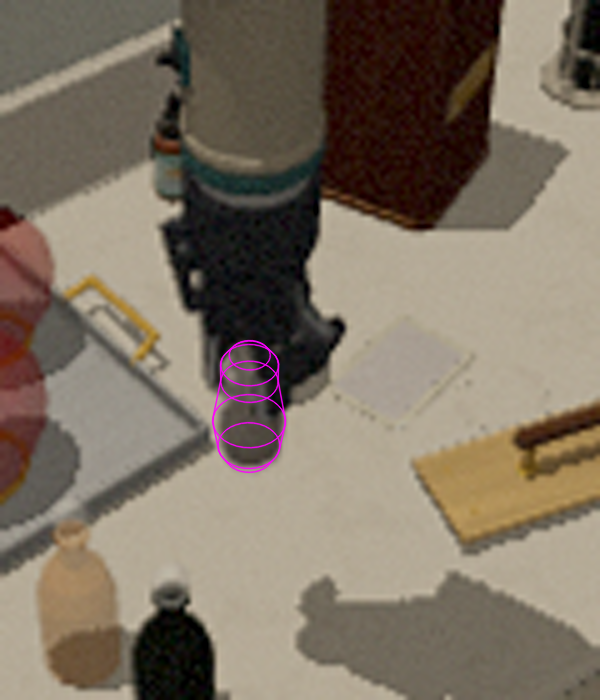

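```bash
python3 - <<'E'
from look import *
plan((459,-19,246.6,.084),[(456.7,350.9,246.6,.084)])
E
```

```text
[0.0287, -0.3688, -0.0, 0.0, 0.0, 0.0]
```

Emit:
{"fn": "move_arm", "kwargs": {
  "moves": [
    [[0.001, -0.012, 0, 0, 0, 0], [0.003, -0.04, 0, 0, 0, 0], [0.006, -0.08, 0, 0, 0, 0], [0.009, -0.12, 0, 0, 0, 0], [0.0125, -0.16, 0, 0, 0, 0], [0.0155, -0.2, 0, 0, 0, 0], [0.0185, -0.24, 0, 0, 0, 0], [0.022, -0.28, 0, 0, 0, 0], [0.025, -0.32, 0, 0, 0, 0], [0.027, -0.35, 0, 0, 0, 0], [0.028, -0.364, 0, 0, 0, 0], [0.0287, -0.369, 0, 0, 0, 0], [0.0287, -0.369, 0, 0, 0, 0], [0.0287, -0.369, 0, 0, 0, 0], [0.0287, -0.369, 0, 0, 0, 0]]
  ]
}}

```text
clock: 24.2
eef_pos: [456.9, 350.1, 246.4]
tool_rot: [3.141, -0.0, 0.083]
force: [-0.7, 0.6, -0.4]
width: 31.8
```

Emit:
{"fn": "move_arm", "kwargs": {
  "moves": [
    [[0, 0, 0.01, 0, 0, 0], [0, 0, 0.03, 0, 0, 0], [0, 0, 0.055, 0, 0, 0], [0, 0, 0.08, 0, 0, 0], [0, 0, 0.105, 0, 0, 0], [0, 0, 0.122, 0, 0, 0], [0, 0, 0.13, 0, 0, 0], [0, 0, 0.132, 0, 0, 0], [0, 0, 0.132, 0, 0, 0], [0, 0, 0.132, 0, 0, 0]]
  ]
}}

```text
clock: 25.45
eef_pos: [456.9, 351.5, 115.0]
tool_rot: [-3.141, -0.001, 0.084]
force: [-0.2, -0.5, -0.4]
width: 32.1
```

```bash
python3 - <<'E'
from look import *
look("h11",lambda e:[("salt",(e[0],e[1],0,e[2]-52),(255,0,255)),("crate",(460,310,.084),(255,0,0))],(110,195,225,305),6,(110,165,210,221),7.5)
E
```

```text
t 25.45 pos [456.9 351.5 115. ] rpy [-3.141e+00 -1.000e-03  8.400e-02] F [-0.2 -0.5 -0.4] w 32.1 q [-0.45  0.7  -0.41  1.83  0.41  0.69 -1.  ]
```

View pics/h11scene.png

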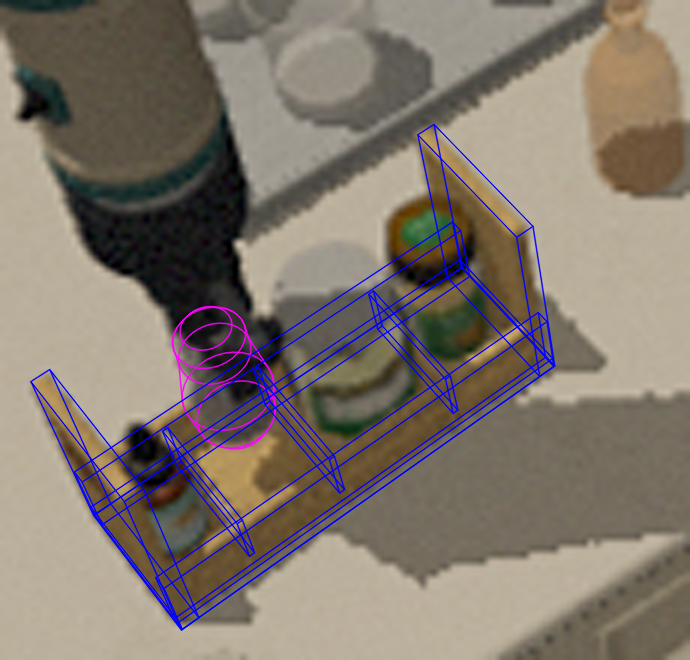

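View pics/h11top.png

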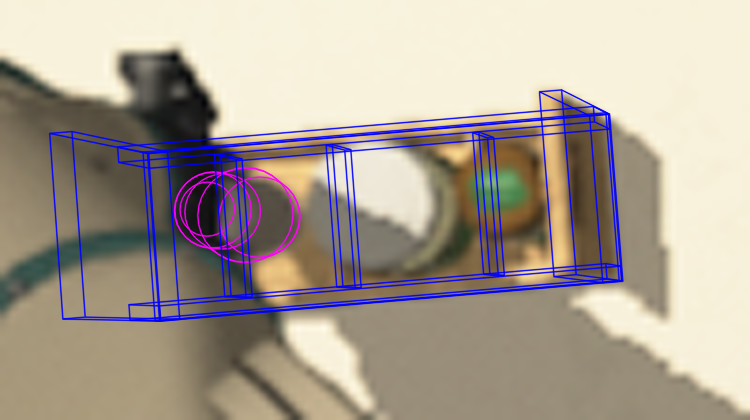

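```bash
python3 - <<'E'
from look import *
M["crate"]=[box(-34.5,34.5,y-1.5,y+1.5,8,42) for y in(-57,14,68)]
im=cv2.imread("pics/scene0.png");im2=cv2.imread("pics/top0.png")
a=[]
for n,i,roi in (("scene",im,(125,235,190,290)),("top",im2,(125,175,185,211))):
    for k,it in enumerate(([],[("crate",(460,310,.084),(255,0,0))])):
        overlay(n,i,it,roi,12,f"pics/p{n}{k}.png")
    A=cv2.imread(f"pics/p{n}0.png");B=cv2.imread(f"pics/p{n}1.png");J=np.vstack([A,B]) if n=="top" else np.hstack([A,B])
    s=min(800/J.shape[1],600/J.shape[0],1);cv2.imwrite(f"pics/pp{n}.png",cv2.resize(J,None,fx=s,fy=s,interpolation=cv2.INTER_AREA))
E
```

```text
(no output)
```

View pics/pptop.png

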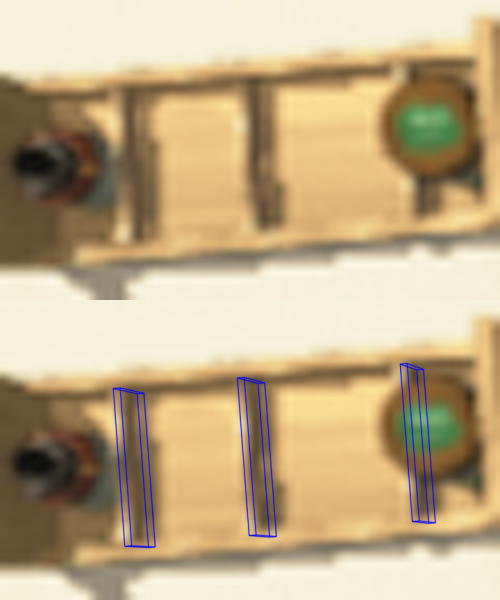

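View pics/pscene1.png

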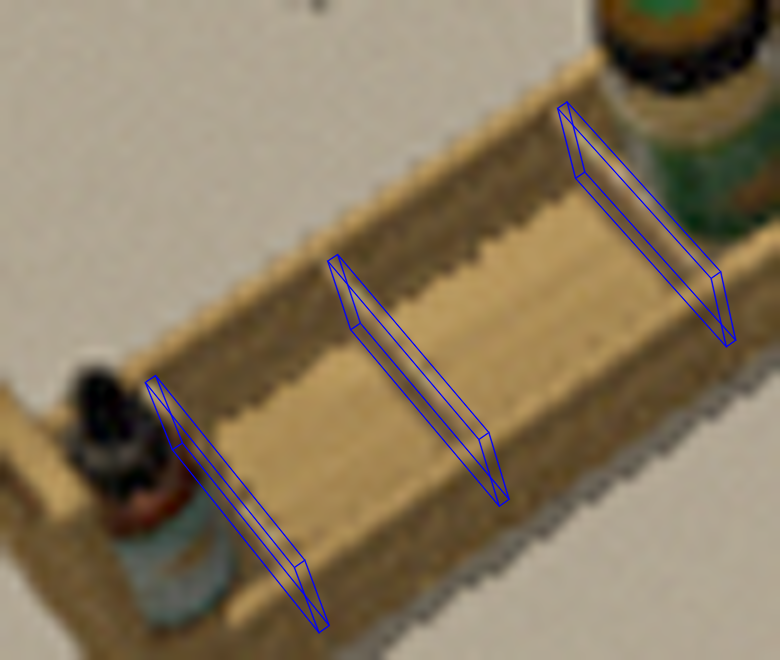

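View pics/pscene0.png

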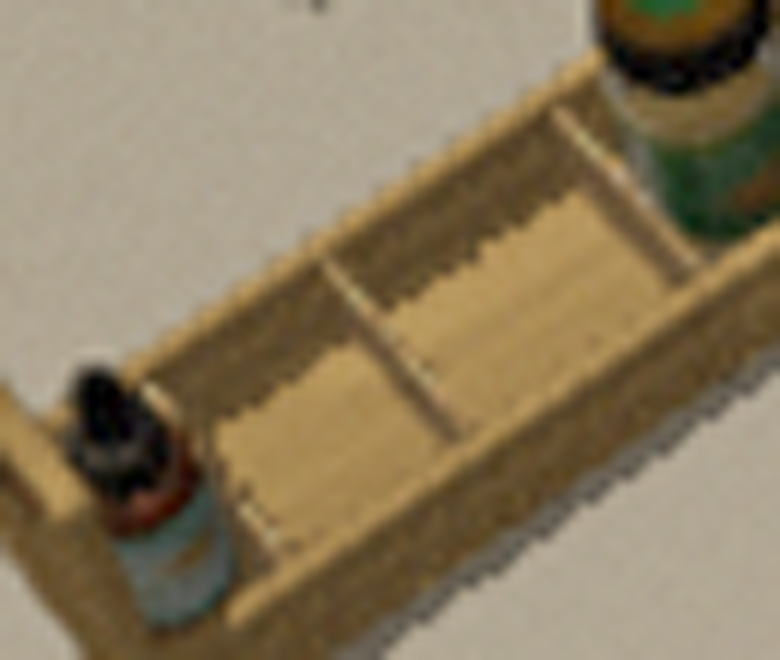

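Emit:
{"fn": "move_arm", "kwargs": {
  "moves": [
    [[0, 0, 0.008, 0, 0, 0], [0, 0, 0.018, 0, 0, 0], [0, 0, 0.028, 0, 0, 0], [0, 0, 0.038, 0, 0, 0], [0, 0, 0.046, 0, 0, 0], [0, 0, 0.051, 0, 0, 0], [0, 0, 0.054, 0, 0, 0], [0, 0, 0.054, 0, 0, 0], [0, 0, 0.054, 0, 0, 0]]
  ]
}}

```text
clock: 26.68
eef_pos: [456.7, 351.3, 60.6]
tool_rot: [-3.141, -0.0, 0.084]
force: [0.5, 0.7, -1.3]
width: 32.3
```

```bash
python3 - <<'E'
from look import *
look("h12",lambda e:[],(110,195,225,305),6,(110,165,210,221),7.5)
E
```

```text
t 26.68 pos [456.7 351.3  60.6] rpy [-3.141 -0.     0.084] F [ 0.5  0.7 -1.3] w 32.3 q [-0.48  0.78 -0.36  1.85  0.46  0.59 -1.05]
```

View pics/h12scene.png

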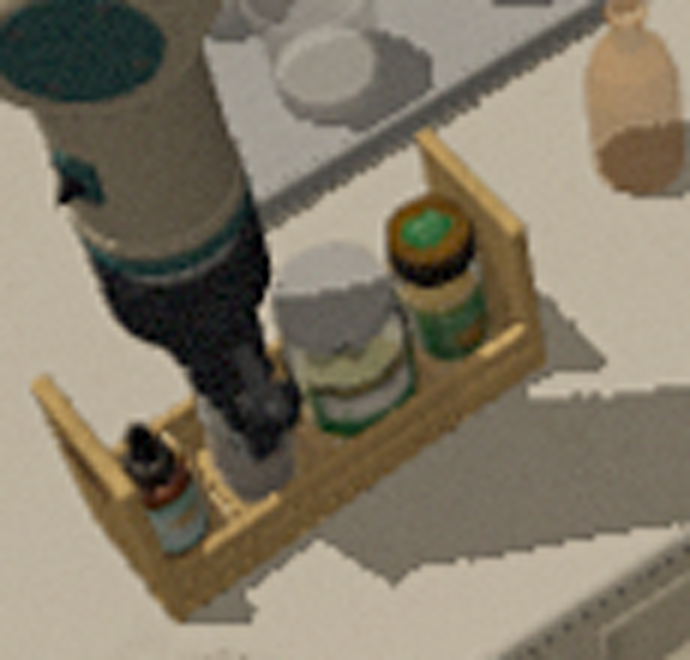

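The salt shaker hangs just above the floor of its cell, at (255,465) in the crop, with no side force. Now touch down and release.

Emit:
{"fn": "move_arm", "kwargs": {
  "moves": [
    [[0, 0, 0.001, 0, 0, 0], [0, 0, 0.0015, 0, 0, 0], [0, 0, 0.0015, 0, 0, 0], [0, 0, 0.0015, 0, 0, 0]]
  ]
}}

```text
clock: 27.28
eef_pos: [456.7, 351.4, 59.7]
tool_rot: [-3.141, -0.001, 0.084]
force: [-1.3, 0.3, 5.7]
width: 32.3
```

Emit:
{"fn": "move_arm", "kwargs": {
  "moves": [
    [[0, 0, 0, 0, 0, 0], [0, 0, 0, 0, 0, 0], [0, 0, 0, 0, 0, 0], [0, 0, 0, 0, 0, 0], [0, 0, 0, 0, 0, 0], [0, 0, 0, 0, 0, 0], [0, 0, 0, 0, 0, 0], [0, 0, 0, 0, 0, 0]]
  ],
  "jaw": 1
}}

```text
clock: 28.28
eef_pos: [456.5, 351.1, 58.8]
tool_rot: [3.142, -0.0, 0.084]
force: [0.3, -0.0, 0.2]
width: 85.3
```

Emit:
{"fn": "move_arm", "kwargs": {
  "moves": [
    [[0, 0, -0.005, 0, 0, 0], [0, 0, -0.02, 0, 0, 0], [0, 0, -0.045, 0, 0, 0], [0, 0, -0.075, 0, 0, 0], [0, 0, -0.105, 0, 0, 0], [0, 0, -0.135, 0, 0, 0], [0, 0, -0.165, 0, 0, 0], [0, 0, -0.185, 0, 0, 0], [0, 0, -0.19, 0, 0, 0]]
  ]
}}

```text
clock: 29.4
eef_pos: [457.0, 351.7, 251.1]
tool_rot: [-3.14, -0.003, 0.084]
force: [-1.0, 0.3, 0.7]
width: 85.3
```

```bash
python3 - <<'E'
from look import *
look("h13",lambda e:[],(110,195,225,305),6,(110,165,210,221),7.5)
lx,ly,la=443.7,-309.5,-.23
plan((456.7,351.4,249.5,.084),[(lx,ly,249.5,la)])
E
```

```text
t 29.4 pos [457.  351.7 251.1] rpy [-3.14e+00 -3.00e-03  8.40e-02] F [-1.   0.3  0.7] w 85.3 q [-0.38  0.54 -0.5   1.7   0.3   0.98 -0.9 ]
[-0.0684, 0.6575, 0.0, 0.0, -0.0, 0.314]
```

View pics/h13scene.png

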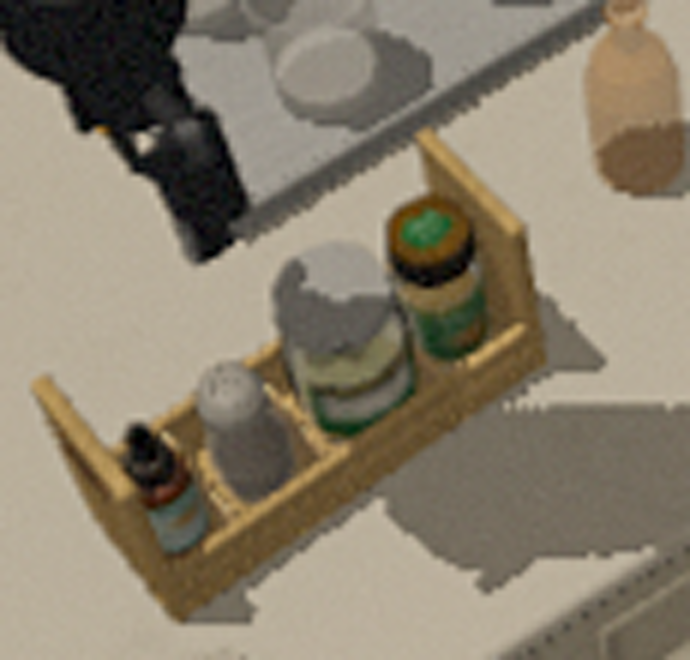

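```bash
python3 - <<'E'
from look import *
for n,roi in (("scene",(275,150,355,205)),("top",(285,175,365,221))):
    overlay(n,cv2.imread(f"pics/{n}0.png"),[("lid",(443.7,-309.5,-.23),(255,0,0))],roi,9,f"pics/l{n}.png")
E
```

```text
(no output)
```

View pics/lscene.png

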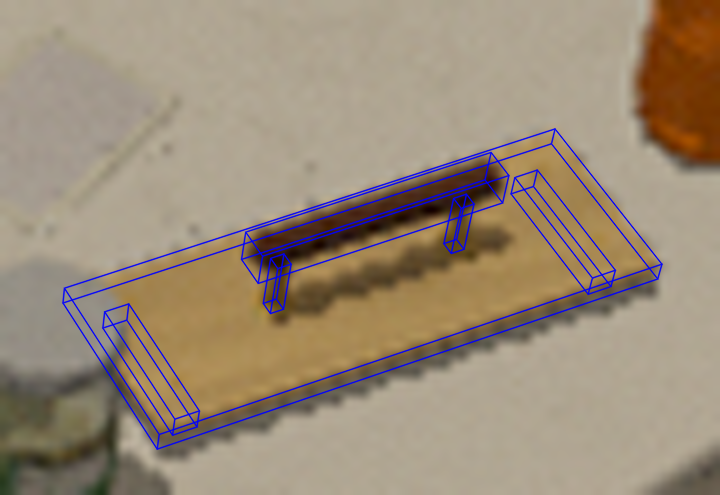

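View pics/ltop.png

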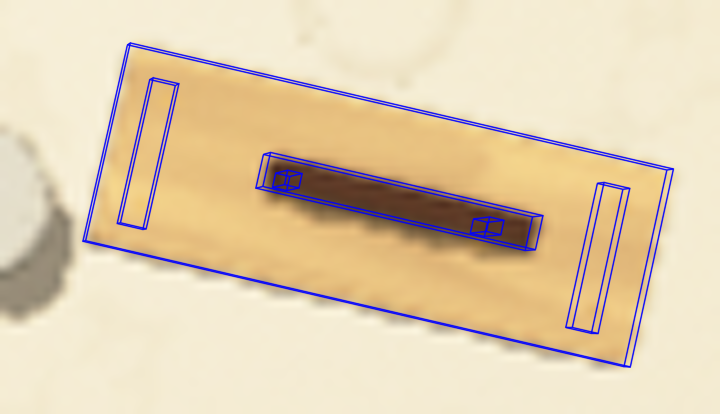

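Emit:
{"fn": "move_arm", "kwargs": {
  "moves": [
    [[-0.002, 0.015, 0, 0, 0, 0.007], [-0.005, 0.045, 0, 0, 0, 0.02], [-0.009, 0.09, 0, 0, 0, 0.043], [-0.014, 0.135, 0, 0, 0, 0.064], [-0.019, 0.18, 0, 0, 0, 0.085], [-0.024, 0.225, 0, 0, 0, 0.107], [-0.028, 0.27, 0, 0, 0, 0.128], [-0.033, 0.315, 0, 0, 0, 0.15], [-0.038, 0.36, 0, 0, 0, 0.171], [-0.0425, 0.405, 0, 0, 0, 0.192], [-0.047, 0.45, 0, 0, 0, 0.213], [-0.052, 0.495, 0, 0, 0, 0.235], [-0.0565, 0.54, 0, 0, 0, 0.256], [-0.061, 0.585, 0, 0, 0, 0.277], [-0.065, 0.62, 0, 0, 0, 0.294], [-0.068, 0.648, 0, 0, 0, 0.307], [-0.069, 0.658, 0, 0, 0, 0.312], [-0.069, 0.658, 0, 0, 0, 0.312], [-0.069, 0.658, 0, 0, 0, 0.312], [-0.069, 0.658, 0, 0, 0, 0.312]]
  ]
}}

```text
clock: 32.0
eef_pos: [443.2, -309.1, 248.9]
tool_rot: [-3.141, 0.0, -0.226]
force: [-0.6, 1.1, 0.0]
width: 85.5
```

```bash
python3 - <<'E'
from look import *
s=meas()
e=s["eef_pos"]; plan((*e,s["tool_rot"][2]),[(443.5,-310,36,-.228)])
E
```

```text
t 32.0 pos [ 443.2 -309.1  248.9] rpy [-3.141  0.    -0.226] F [-0.6  1.1  0. ] w 85.5 q [ 0.79  0.47 -0.33  1.8   0.19  0.91  0.14]
[0.0005, 0.0008, 0.2129, 0.0, -0.0, 0.0019]
```

Emit:
{"fn": "move_arm", "kwargs": {
  "moves": [
    [[0, 0, 0.012, 0, 0, 0], [0, 0, 0.04, 0, 0, 0], [0, 0.0005, 0.07, 0, 0, 0], [0, 0.0005, 0.1, 0, 0, 0], [0, 0.0005, 0.13, 0, 0, 0.001], [0, 0.0005, 0.16, 0, 0, 0.001], [0, 0.0005, 0.185, 0, 0, 0.001], [0, 0.0005, 0.203, 0, 0, 0.001], [0, 0.0005, 0.213, 0, 0, 0.001], [0, 0.0005, 0.213, 0, 0, 0.001], [0, 0.0005, 0.213, 0, 0, 0.001]]
  ]
}}

```text
clock: 33.38
eef_pos: [443.3, -311.0, 36.3]
tool_rot: [3.141, -0.001, -0.229]
force: [0.7, 0.5, 0.1]
width: 85.4
```

```bash
python3 - <<'E'
from look import *
look("h14",lambda e:[("lid",(443.5,-310,-.228),(255,0,0))],(260,110,370,215),6,(285,165,365,221),8)
E
```

```text
t 33.38 pos [ 443.3 -311.    36.3] rpy [ 3.141e+00 -1.000e-03 -2.290e-01] F [0.7 0.5 0.1] w 85.4 q [ 0.69  0.78 -0.2   1.96  0.34  0.43  0.01]
```

View pics/h14scene.png

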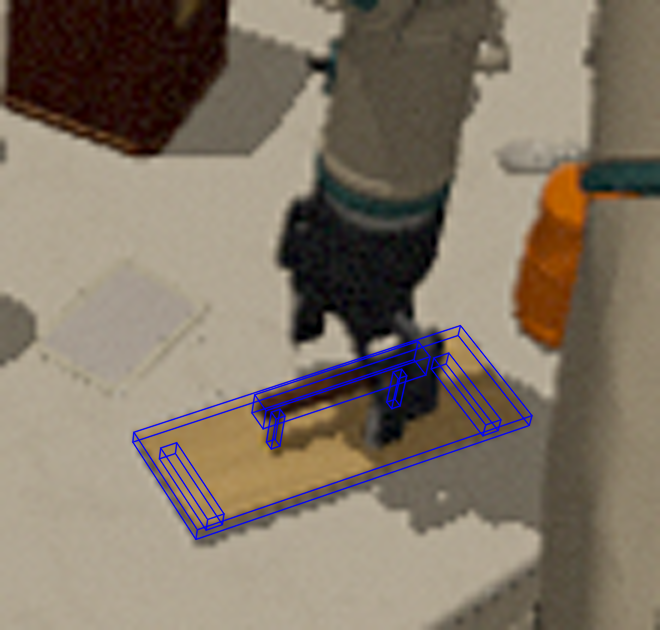

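Emit:
{"fn": "move_arm", "kwargs": {
  "moves": [
    [[0, 0, 0, 0, 0, 0], [0, 0, 0, 0, 0, 0], [0, 0, 0, 0, 0, 0], [0, 0, 0, 0, 0, 0], [0, 0, 0, 0, 0, 0], [0, 0, 0, 0, 0, 0], [0, 0, 0, 0, 0, 0], [0, 0, 0, 0, 0, 0], [0, 0, 0, 0, 0, 0], [0, 0, 0, 0, 0, 0], [0, 0, 0, 0, 0, 0], [0, 0, 0, 0, 0, 0]]
  ],
  "jaw": 0
}}

```text
clock: 34.98
eef_pos: [442.9, -310.8, 35.8]
tool_rot: [-3.142, -0.0, -0.229]
force: [2.2, -0.3, -0.6]
width: 12.9
```

```bash
python3 - <<'E'
from look import *
look("h15",lambda e:[("lid",(443.5,-310,-.228),(255,0,0))],(260,110,370,215),6,(285,165,365,221),8)
E
```

```text
t 34.98 pos [ 442.9 -310.8   35.8] rpy [-3.142 -0.    -0.229] F [ 2.2 -0.3 -0.6] w 12.9 q [ 0.69  0.78 -0.2   1.96  0.34  0.43  0.01]
```

View pics/h15scene.png

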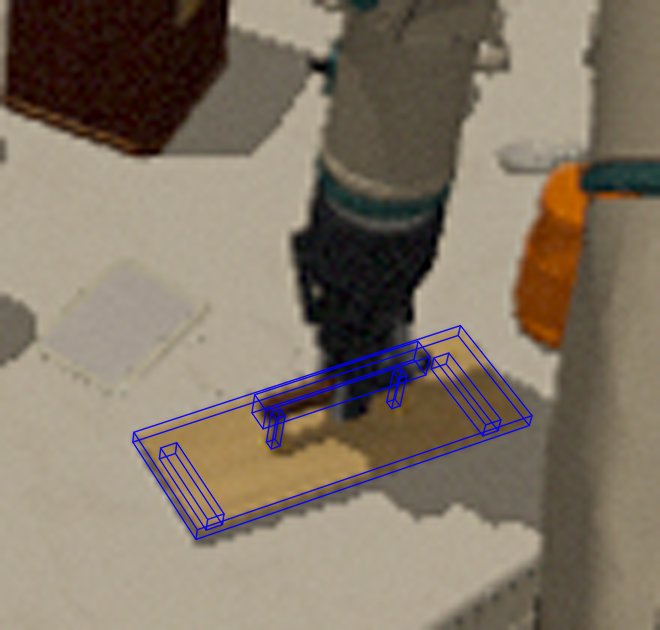

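Emit:
{"fn": "move_arm", "kwargs": {
  "moves": [
    [[0, 0, -0.003, 0, 0, 0], [0, 0, -0.01, 0, 0, 0], [0, 0, -0.022, 0, 0, 0], [0, 0, -0.04, 0, 0, 0], [0, 0, -0.06, 0, 0, 0], [0, 0, -0.082, 0, 0, 0], [0, 0, -0.105, 0, 0, 0], [0, 0, -0.128, 0, 0, 0], [0, 0, -0.15, 0, 0, 0], [0, 0, -0.17, 0, 0, 0], [0, 0, -0.187, 0, 0, 0], [0, 0, -0.198, 0, 0, 0], [0, 0, -0.205, 0, 0, 0], [0, 0, -0.205, 0, 0, 0], [0, 0, -0.205, 0, 0, 0]]
  ]
}}

```text
clock: 36.95
eef_pos: [442.4, -310.6, 240.2]
tool_rot: [-3.141, 0.001, -0.229]
force: [-0.6, 1.1, -3.4]
width: 13.0
```

```bash
python3 - <<'E'
from look import *
look("h16",lambda e:[("lid",(e[0],e[1]+.8,-.228,e[2]-36),(255,0,0))],(230,50,370,190),4.5,(275,165,375,231),8)
plan((443,-310.8,241,-.229),[(460,309.7,241,.084)])
E
```

```text
t 36.95 pos [ 442.4 -310.6  240.2] rpy [-3.141e+00  1.000e-03 -2.290e-01] F [-0.6  1.1 -3.4] w 13.0 q [ 0.79  0.48 -0.34  1.81  0.2   0.89  0.14]
[-0.1243, -0.6082, -0.0, 0.0, 0.0, -0.313]
```

View pics/h16scene.png

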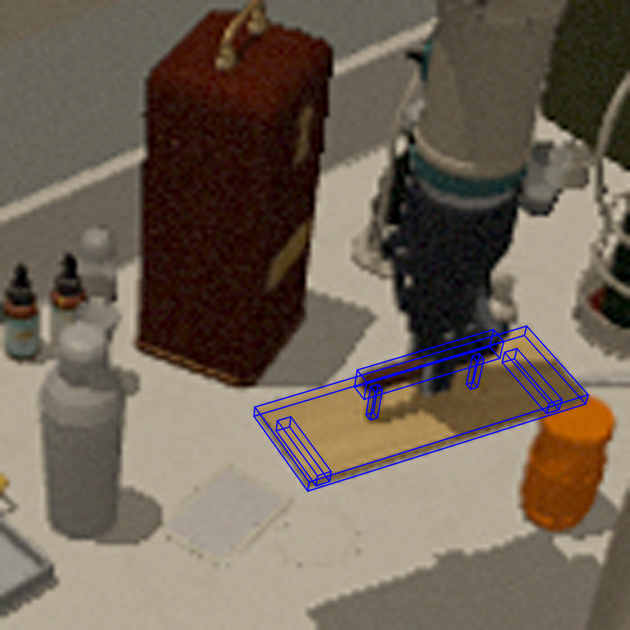

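View pics/h16top.png

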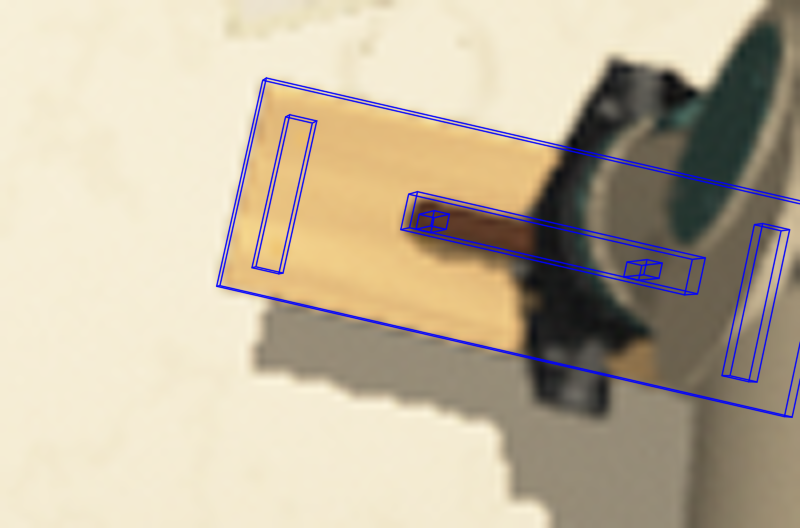

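The lid is held level; the model outline matches in both views. Carry it across.

Emit:
{"fn": "move_arm", "kwargs": {
  "moves": [
    [[-0.001, -0.006, 0, 0, 0, -0.003], [-0.004, -0.02, 0, 0, 0, -0.01], [-0.009, -0.042, 0, 0, 0, -0.022], [-0.015, -0.073, 0, 0, 0, -0.038], [-0.022, -0.108, 0, 0, 0, -0.056], [-0.029, -0.144, 0, 0, 0, -0.074], [-0.037, -0.18, 0, 0, 0, -0.093], [-0.044, -0.216, 0, 0, 0, -0.111], [-0.0515, -0.252, 0, 0, 0, -0.13], [-0.059, -0.288, 0, 0, 0, -0.148], [-0.066, -0.324, 0, 0, 0, -0.167], [-0.0735, -0.36, 0, 0, 0, -0.185], [-0.081, -0.396, 0, 0, 0, -0.204], [-0.088, -0.432, 0, 0, 0, -0.222], [-0.0955, -0.468, 0, 0, 0, -0.241], [-0.103, -0.504, 0, 0, 0, -0.259], [-0.11, -0.538, 0, 0, 0, -0.277], [-0.116, -0.567, 0, 0, 0, -0.292], [-0.12, -0.588, 0, 0, 0, -0.303], [-0.1235, -0.603, 0, 0, 0, -0.31]]
  ]
}}

```text
clock: 39.55
eef_pos: [458.6, 305.7, 240.8]
tool_rot: [3.141, 0.0, 0.083]
force: [0.1, -0.4, -3.0]
width: 13.4
```

```bash
python3 - <<'E'
from look import *
s=meas()
p0,r0=pose((443,-310.8,241,-.229)); p=p0+r0.apply([-123.5,-603,0]); print(p)
plan((*p,.081),[(460.3,310,241,.084)])
E
```

```text
t 39.55 pos [458.6 305.7 240.8] rpy [3.141 0.    0.083] F [ 0.1 -0.4 -3. ] w 13.4 q [-0.31  0.51 -0.49  1.78  0.29  0.93 -0.85]
[459.60736234 304.49297535 241.        ]
[0.0011, -0.0054, -0.0, 0.0, 0.0, -0.003]
```

Emit:
{"fn": "move_arm", "kwargs": {
  "moves": [
    [[0.0005, -0.002, 0, 0, 0, -0.001], [0.001, -0.005, 0, 0, 0, -0.003], [0.001, -0.0055, 0, 0, 0, -0.003], [0.001, -0.0055, 0.004, 0, 0, -0.003], [0.001, -0.0055, 0.012, 0, 0, -0.003], [0.001, -0.0055, 0.022, 0, 0, -0.003], [0.001, -0.0055, 0.03, 0, 0, -0.003], [0.001, -0.0055, 0.034, 0, 0, -0.003], [0.001, -0.0055, 0.035, 0, 0, -0.003], [0.001, -0.0055, 0.035, 0, 0, -0.003], [0.001, -0.0055, 0.035, 0, 0, -0.003]]
  ]
}}

```text
clock: 40.92
eef_pos: [460.2, 310.2, 206.1]
tool_rot: [-3.141, -0.001, 0.084]
force: [0.0, -0.1, -3.1]
width: 12.9
```

```bash
python3 - <<'E'
from look import *
look("h17",lambda e:[("lid",(e[0],e[1],.084,e[2]-36),(255,0,255)),("crate",(460,310.5,.084),(255,0,0))],(90,150,240,310),3.7,(95,165,215,231),6.6)
for n,r,f in (("scene",(90,150,240,310),3.7),("top",(95,165,215,231),6.6)):
    overlay(n,cv2.imread(f"pics/rawh17{n}.png"),[],r,f,f"pics/h17r{n}.png")
E
```

```text
t 40.92 pos [460.2 310.2 206.1] rpy [-3.141e+00 -1.000e-03  8.400e-02] F [ 0.  -0.1 -3.1] w 12.9 q [-0.33  0.56 -0.47  1.81  0.33  0.85 -0.88]
```

View pics/h17scene.png

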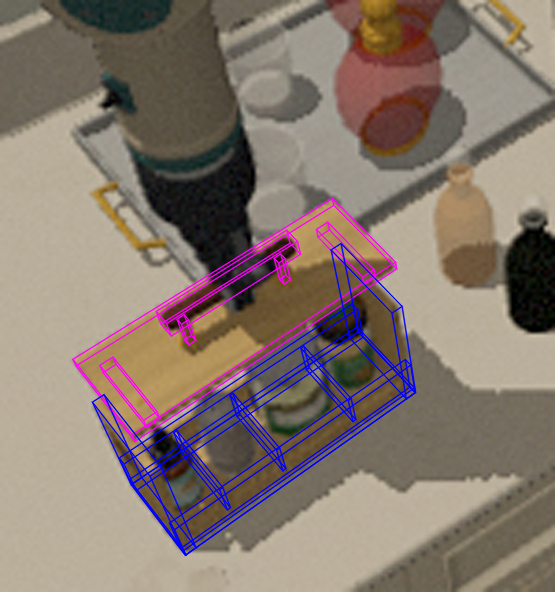

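View pics/h17rscene.png

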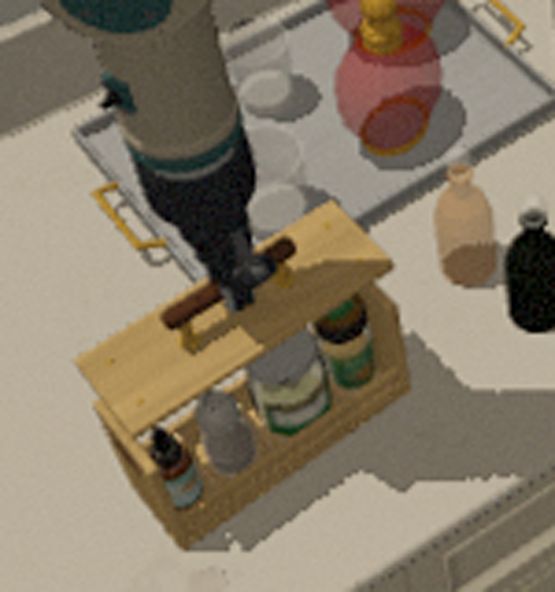

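View pics/h17top.png

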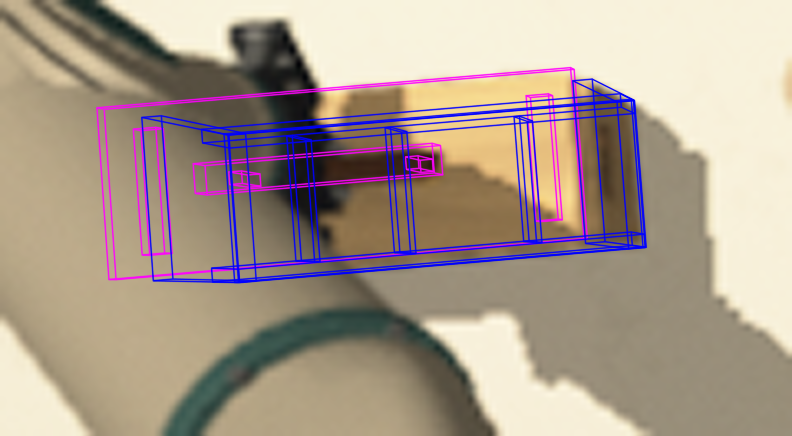

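Emit:
{"fn": "move_arm", "kwargs": {
  "moves": [
    [[0, 0, 0.002, 0, 0, 0], [0, 0, 0.006, 0, 0, 0], [0, 0, 0.011, 0, 0, 0], [0, 0, 0.015, 0, 0, 0], [0, 0, 0.018, 0, 0, 0], [0, 0, 0.019, 0, 0, 0], [0, 0, 0.019, 0, 0, 0], [0, 0, 0.019, 0, 0, 0], [0, 0, 0.019, 0, 0, 0], [0, 0, 0.019, 0, 0, 0], [0, 0, 0.019, 0, 0, 0], [0, 0, 0.019, 0, 0, 0]]
  ]
}}

```text
clock: 42.52
eef_pos: [460.0, 310.0, 186.9]
tool_rot: [-3.142, -0.0, 0.084]
force: [0.2, 0.4, -2.8]
width: 13.1
```

```bash
python3 - <<'E'
from look import *
look("h18",lambda e:[("lid",(e[0],e[1],.084,e[2]-36),(255,0,255)),("crate",(460,310.5,.084),(255,0,0))],(90,160,230,310),3.9,(95,165,215,231),6.6)
for n,r,f in (("scene",(90,160,230,310),3.9),("top",(95,165,215,231),6.6)):
    overlay(n,cv2.imread(f"pics/rawh18{n}.png"),[],r,f,f"pics/h18r{n}.png")
E
```

```text
t 42.52 pos [460.  310.  186.9] rpy [-3.142 -0.     0.084] F [ 0.2  0.4 -2.8] w 13.1 q [-0.34  0.58 -0.46  1.83  0.34  0.81 -0.89]
```

View pics/h18scene.png

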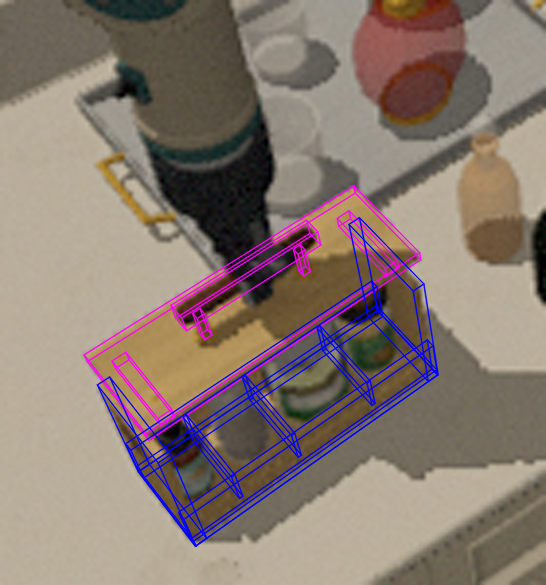

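View pics/h18rscene.png

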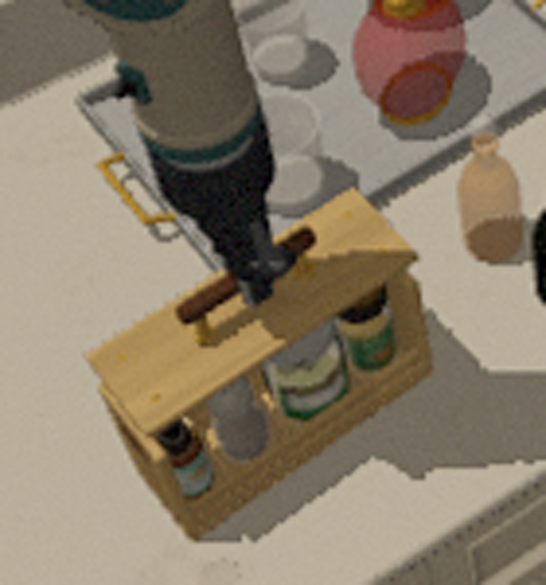

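View pics/h18rtop.png

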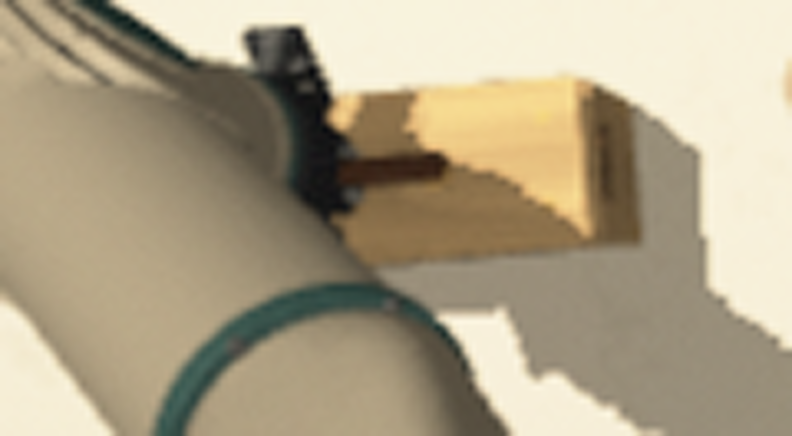

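```bash
python3 - <<'E'
from cell import *
s=ctrl.read_state();print(s["clock"],s["eef_pos"],s["force"],s["width"],abs(s["qd"]).max())
print(job.finish_job())
E
```

```text
42.625 [459.98436626 309.98787534 186.80090277] [-0.44266139  0.38774984 -2.57409635] 12.894085931006472 0.0015164956817892872
the job is handed in; nothing more can be done
None
```

I packed both items and handed the job in at 42.6 s with the lid still held over the crate; no verdict comes back.

- **Olive jar:** I stood it in the 68 mm compartment. The force reading changed as it reached the floor, and I then let it go.
- **Salt shaker:** I did the same in the 51 mm compartment. After I let go, the picture showed all four items upright and the crate not visibly moved.
- **Lid:** It is held by its handle (opening 12.9 mm, carrying about 2.6 N), with the joints practically still. By the arm's reading the battens are about 21 mm above the end boards' tops. The tool stands at (460, 310), turned 0.084 rad; my crate estimate is (460, 310.5), turned 0.084 rad.

**Small disagreements:** The two cameras put the crate up to about 3 mm apart along its length, so I used the mean. I also took the lid to sit within about 1 mm of the tool's centre along its length. The final pictures showed the lid lined up with the crate to about a pixel (roughly 2 mm). The arm hid the crate's far end in the top view, so I could not check that end there.

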